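# Fold back the bifold cupboard door and load the organiser tray

### The arm

A 6-joint arm with a two-finger parallel gripper is mounted at the origin on the work surface. World frame = base frame: x ahead of the robot, y to its left, z up, the work surface at z = 0. Lengths are in m, angles in degrees, forces in N, time in s.
With the tool pointing down it reaches from about 0.4 to 0.825 m from the base axis. Payload 7 kg.
Tool frame: the origin (TCP) lies midway between the tips of the shut fingers; the grasp point (between the pads) lies 19 mm behind it; z points along the fingers, y is the line along which they close (so a half turn about z gives the same grasp; the last joint's range is limited). The gripper opens to 88 mm and grips with 3 to 60 N. Pads are 19 mm wide; open, the fingers measure 130 mm over their backs; the gripper's body (78 mm by 193 mm) begins 47 mm behind the grasp point.
Start: joints at [-53.279, 20.546, 0.682, 0, -70.136, -16.507], TCP at [0.233, -0.633, 0.227] pointing down, gripper open.
Joint ranges: [-176.03, 176.03], [-82.01, 121.73], [-58.28, 71.71], [-173.87, 95.51], [-174.79, -0.11], [-173.66, 173.66]. Speed limits (degrees/s): [136.94, 136.94, 172.46, 180, 180, 180].

### API

Orientations are given as [roll, pitch, yaw] about the fixed x, y, z axes, in that order (R = Rz(yaw) Ry(pitch) Rx(roll)).
In Python, from plant import ctrl gives the robot as it stands. The module is installed in compiled form; this text tells all that it offers.
- The arm moves only by the tool play_rows, never from a script. Its argument "commands" is a list that holds one entry, the list of rows, each a list of 7 numbers: the turn, a rotation vector about the tool's x, y, z in rad, then the shift along the tool's x, y, z in cm, then the finger opening in cm, from 0 to 8.76. In form: [[[ax, ay, az, x, y, z, grip], ...]]. A call has 1 to 8 rows; each row is the pose to reach, as a shift and turn from the pose commanded when the call began, along the tool's axes at that moment; what a row does not reach only later rows make up. A row lasts 1/12 s, in which the tool goes at most 41.7 mm and 7.16 degrees, less where a joint would pass 70% of its speed; a pose out of reach is approached as far as the arm can. A call with a gripper value outside its range is refused whole. The fingers move at their own pace and stop on an object; the grip force is fixed at half the most. Time passes only in rows, so rows that repeat a pose let the fingers close. It gives the time, the measured TCP pose, the force, the opening and the grip force at its end, in the units of the state.
- ctrl.get_obs(): the state, without advancing time (a new reading comes with each control period).
- ctrl.snapshot(name): name is "scene" or "top"; returns a dict with "color" (384x512x3 uint8, red, green, blue), "camera_matrix" (3x3 intrinsics, pixels), "k1" (the pictures are not rectified: a ray, as slopes to the right and down, at radius r is drawn at 1 + k1 r^2 times it, then the intrinsics apply), "origin" and "rotation" of the camera in the world. Camera axes: x right, y down, z forward; pixel columns grow to the right and rows downward; lengths in m; the calibration is good to about 2 mm. A picture is of the moment at which its call begins. There is no depth.
- ctrl.close_job(): hands the job in; it is judged then, once.
Trained networks look in a picture, given as the dict that the camera call returned (one of the last four; its "shot" number tells which), for a name from the list of things; names that differ only in an ending like _2 or _b are one class to them, and where a whole thing is asked for, a point or a joint stands for the part that bears it (a point fixed in the world has none). Each returns a list of dicts, best first, with "conf" (0 to 1); they miss things now and then, are a little off and sometimes report something else, mostly with a low value. They report only what shows in the picture. A call takes as long as a camera call. They do not tell look-alikes from the thing itself.
- ctrl.find_in(picture, name): "bbox" ([left, top, width, height] in pixels, round what is visible of it).
The state is a dict: "clock": time; "joint_pos": joint angles; "qvel": joint speeds; "tau": joint torques, N m; "tool_pos": TCP position; "orientation": TCP orientation; "force": force on the tool from outside, world axes, zero at the start; "moment": the same for the moment, N m; "opening": finger opening in m; "gripper_force": force on a finger pad.
Only numpy, scipy, OpenCV 4.12 (cv2) and the standard library are available. Lean on these libraries where they do the work, as an engineer would, in place of code of your own. Each camera call takes 0.05 s, during which the arm holds its last target. There are 200 camera calls.

### The job

Take the handle of the small cupboard's bifold door and pull until both leaves are folded right back. Then stand the two short storage jars upright in the light two-bay tray inside, one in the middle of each bay, so that the load is even and the tray neither slides nor tips off its narrow riser. Leave the tall can, the glass globe and the clothes brush undisturbed, and leave the door folded.

Things in the scene. Friction and masses are not known exactly. Their poses are not given: they have to be found in the camera images.
- cupboard: Birch cupboard fixed on the work surface, open at front and back. Origin: on the work surface, middle of the opening's width, in the closed door's middle plane; x points into the cupboard, y to its left, z up. Opening y -172 to 172 between 18 mm side walls 348 high, boards x 12 to 212, floor board top z 15. A steel shoe horn (look only) hangs flat on the outer right wall.
- door (a joint): Angle (rad) by which the first leaf has turned on its upright hinge at the opening's left edge: 0 closed, 1.40 fully folded (stop); starts 0 to about 0.35. Seen from above it turns clockwise, its free edge (the fold) swinging out towards the robot. Moves with 1 to 2 N at the handle, stays where left. Two equal leaves, each 170 wide, 12 thick, z 16 to 316.
- fold (a point): Lower end (z 16) of the upright fold axis between the leaves, 170 from the hinge axis. The second leaf hangs on it and turns back by the same angle; its far end runs in the track towards the left. Folded, both leaves stand out about 170 in front of the left end of the opening.
- track (a point): Middle of the aluminium track's underside (z 318), x 12 in the cupboard. Above it the cupboard's top is a slatted shelf, underside z 330, upper side z 348: three slats along y at x 12-40, 101-123 and 184-212, too close for a gripper to pass, so the tray is reached from the front with the tool leaning.
- hinge (a point): Point on the first leaf's hinge axis (upright), at the height of the work surface, at x 0, y +170 of the cupboard.
- handle: Steel handle on the outer face of the first leaf, near the fold: a free upright round bar, diameter 14, 54 long. Origin: middle of the bar (z 286 above the work surface), 140 from the hinge axis along the leaf and 50 out from the leaf's middle plane (44 from its face). A 10 mm thick round stem joins it to the leaf, 18 below the origin. The bar turns stiffly on its own axis.
- riser: Narrow wooden block, 110 deep (x) by 100 wide (y) by 25 high, fixed on the cupboard's floor board; origin at the centre of its underside (z 15).
- tray: Light white plastic organiser tray (150 g), loose, standing centred on the riser and overhanging it by 60 at each end: 120 deep (x), 220 wide (y), 32 high, walls and floor 4 thick, one divider wall across the middle making a left and a right bay (each 112 by 104 inside). Origin: centre of its underside. It tips if a single jar is set against its outer end wall.
- bay_left (a point): Middle of the left (+y) bay, on the tray's inner floor, 54 from the tray's centre.
- bay_right (a point): Middle of the right (-y) bay, on the tray's inner floor, 54 from the tray's centre.
- jar_a: One of two alike short closed twist-top storage jars, clear plastic with a grey lid, largest diameter 56, 90 high, about 250 g (200 to 300), standing on the work surface to the right of the cupboard and a little nearer the robot. Origin: centre of its underside, z up.
- jar_b: The other short storage jar, same as the first.
- can: Bystander: tall aluminium can, diameter 54, 170 high, standing among the jars. Origin: centre of its underside.
- globe: Bystander: glass lamp globe standing on its collar, largest diameter 104, 105 high. Origin: centre of its underside.
- brush: Bystander: wooden clothes brush, 200 by 48 by 30 high, lying along x on the cupboard's slatted top towards the left end. Origin: centre of its underside.
Not all that is in view belongs to the job. Leave any yellow look-alike of the jar_a alone.

How it is judged (in metres and radians):
On the way, in this order (a step that is already met when the one before it is completed fails the run):
1. the door is being pulled by its handle and has folded past 0.7 rad (value of joint door above 0.7 rad and contact force between the fingers and handle above 0.4 N), for 0.1 s.
2. the door is folded back (past 1.2 rad) (value of joint door above 1.2 rad), for 0.2 s.
At the end, for the whole second after the job is handed in: The door is still folded (joint over 1.2 of 1.40 rad); one short jar stands upright (within 0.12 rad) on the floor of each tray bay, its axis within 22 mm of the bay's middle; the tray is level (within 0.06 rad), within 20 mm of where it began, and all is at rest (value of joint door above 1.2 rad and (((horizontal distance between jar_a and bay_left below 0.022 m and z of jar_a in the frame of bay_left below 0.01 m) and (horizontal distance between jar_b and bay_right below 0.022 m and z of jar_b in the frame of bay_right below 0.01 m)) or ((horizontal distance between jar_b and bay_left below 0.022 m and z of jar_b in the frame of bay_left below 0.01 m) and (horizontal distance between jar_a and bay_right below 0.022 m and z of jar_a in the frame of bay_right below 0.01 m))) and angle between each of jar_a, jar_b's own z axis and vertical below 0.12 rad and angle between tray's own z axis and vertical below 0.06 rad and distance of tray from where it was at the start of the episode below 0.02 m and linear speed of each of jar_a, jar_b, tray below 0.02 m/s); the robot touches nothing.
It fails at once if the tray is tipped (over 0.2 rad) (angle between tray's own z axis and vertical above 0.2 rad).
It fails at once if the can is moved more than 30 mm or tipped over (distance of can from where it was at the start of the episode above 0.03 m or angle between can's own z axis and vertical above 0.5 rad).
It fails at once if the globe is moved more than 30 mm or tipped over (distance of globe from where it was at the start of the episode above 0.03 m or angle between globe's own z axis and vertical above 0.5 rad).
It fails at once if the brush is moved more than 30 mm or tipped over (distance of brush from where it was at the start of the episode above 0.03 m or angle between brush's own z axis and vertical above 0.5 rad).
It also fails if it takes over 72 s, if anything falls off the work surface, if the arm or the gripper's body presses on something with over 40 N, if the wrist force passes 120 N, or if a joint passes its speed limit or range.

## Working session

There is one attempt and no reset: what is moved stays moved. The work goes in short steps, Python scripts to look and compute and a tool call to move; the robot and the scene stay as the last step left them, time stands still between calls to the robot, and variables do not carry over. Pictures are saved under pics/ and viewed, at most 12 in all, crops included, and the job is handed in when it is done.

Besides the shell and the picture viewer there is one more tool, called as name(argument=value, ...) on one line, values as JSON. play_rows: Moves the arm, as the interface text tells. Its arguments: {"type":"object","properties":{"commands":{"type":"array","items":{"type":"array","items":{"type":"array","items":{"type":"number"}}}}},"required":["commands"]}

```bash
mkdir -p pics
cat > h.py <<'E'
import numpy as np, cv2
from scipy.spatial.transform import Rotation as Ro
from plant import ctrl
def ray(s,px):
    K=s["camera_matrix"];d=np.array([(px[0]-K[0,2])/K[0,0],(px[1]-K[1,2])/K[1,1]])
    u=d.copy()
    for _ in range(30): u=d/(1+s["k1"]*(u@u))
    v=np.array(s["rotation"])@np.array([u[0],u[1],1.]); return np.array(s["origin"]),v
def atz(s,px,z):
    o,v=ray(s,px); return o+v*(z-o[2])/v[2]
def tri(a,pa,b,pb):
    o1,v1=ray(a,pa);o2,v2=ray(b,pb)
    t=np.linalg.lstsq(np.c_[v1,-v2],o2-o1,rcond=None)[0]
    p,q=o1+v1*t[0],o2+v2*t[1]; return (p+q)/2,np.linalg.norm(p-q)
def proj(s,P):
    c=np.array(s["rotation"]).T@(np.array(P)-s["origin"]);u=c[:2]/c[2];u=u*(1+s["k1"]*(u@u))
    K=s["camera_matrix"];return np.array([K[0,0]*u[0]+K[0,2],K[1,1]*u[1]+K[1,2]])
def save(s,n): cv2.imwrite("pics/"+n,s["color"][:,:,::-1])
E
python3 - <<'E'
from h import *
np.set_printoptions(precision=4,suppress=True)
for n in("scene","top"):
    s=ctrl.snapshot(n);save(s,n+"1.png");print(n,s["origin"],s["rotation"],s["camera_matrix"][0],s["k1"])
    for t in["cupboard","door","fold","track","hinge","handle","riser","tray","bay_left","bay_right","jar_a","can","globe","brush"]:
        print(t,[(d["bbox"],round(d["conf"],2)) for d in ctrl.find_in(s,t)][:4])
print(ctrl.get_obs())
E
```

```text
scene [ 1.5264 -0.3301  0.8891] [-123.3612   -1.3779   78.6789] [413.2113   0.     257.8781] -0.1250505838749402
cupboard [([266.4, 149.1, 174.0, 163.0], 0.81)]
door [([284.9, 149.9, 98.7, 92.3], 0.82)]
fold [([286.0, 153.6, 93.5, 90.2], 0.65), ([269.4, 150.1, 169.1, 162.6], 0.52)]
track [([268.4, 149.9, 171.0, 160.6], 0.63)]
hinge [([269.9, 152.5, 169.3, 159.2], 0.55)]
handle []
riser [([300.9, 233.8, 65.6, 41.9], 0.73), ([314.8, 268.5, 27.5, 5.9], 0.43)]
tray [([298.4, 230.4, 68.2, 49.5], 0.85)]
bay_left [([299.3, 232.0, 67.7, 45.6], 0.81), ([154.3, 210.9, 19.0, 25.7], 0.16)]
bay_right [([300.9, 231.8, 65.5, 44.6], 0.7)]
jar_a [([114.1, 232.4, 26.4, 36.9], 0.94), ([154.4, 210.7, 19.5, 23.6], 0.92), ([174.7, 191.9, 14.5, 32.4], 0.8), ([126.4, 213.3, 21.6, 26.0], 0.76)]
can [([204.6, 211.4, 17.3, 55.1], 0.8)]
globe [([146.0, 235.4, 37.0, 38.3], 0.59), ([269.1, 151.5, 168.5, 159.9], 0.25), ([369.2, 142.8, 58.8, 41.1], 0.24)]
brush [([366.7, 143.4, 60.8, 41.9], 0.58)]
top [ 0.4573 -0.1045  1.5056] [-176.9441    0.1763  -89.2687] [478.1473   0.     252.771 ] -0.025781730110029835
cupboa
[... 570 characters left out ...]
9.6], 0.68)]
can [([293.3, 166.8, 20.0, 26.2], 0.86)]
globe [([334.9, 166.6, 36.8, 34.0], 0.71), ([90.8, 78.3, 164.9, 127.2], 0.47)]
brush [([331.9, 165.1, 38.5, 36.9], 0.75), ([110.0, 87.4, 27.8, 81.1], 0.7)]
{'clock': 1.5, 'joint_pos': array([-53.28  ,  20.5456,   0.683 ,  -0.0015, -70.1363, -16.5069]), 'qvel': array([-0.1399, -0.0248,  0.0263, -0.0854, -0.0081, -0.0155]), 'tau': array([ -0.0004, -58.2375,  29.3302,   7.0023,   0.0125,  -0.0001]), 'tool_pos': array([ 0.2332, -0.6334,  0.2266]), 'orientation': array([-179.9993,    0.0016, -159.7874]), 'force': array([0.4956, 0.2391, 0.1964]), 'moment': array([-0.0395, -0.0129, -0.0136]), 'gripper_force': 0.0, 'opening': 0.08735004041177545}
```

View both.

```bash
sed -i 's/np.array(s\["rotation"\])/rot(s)/; s/^def atz/def rot(s): return Ro.from_euler("xyz",s["rotation"],degrees=True).as_matrix()\ndef atz/' h.py; grep -n rot h.py
python3 -c "
import cv2
for n in('scene1','top1'):
    im=cv2.imread(f'pics/{n}.png');cv2.imwrite(f'pics/{n}b.png',cv2.resize(im,(800,600),interpolation=cv2.INTER_CUBIC))"
```

```text
8:    v=rot(s)@np.array([u[0],u[1],1.]); return np.array(s["origin"]),v
9:def rot(s): return Ro.from_euler("xyz",s["rotation"],degrees=True).as_matrix()
17:    c=rot(s).T@(np.array(P)-s["origin"]);u=c[:2]/c[2];u=u*(1+s["k1"]*(u@u))
```

View pics/scene1b.png

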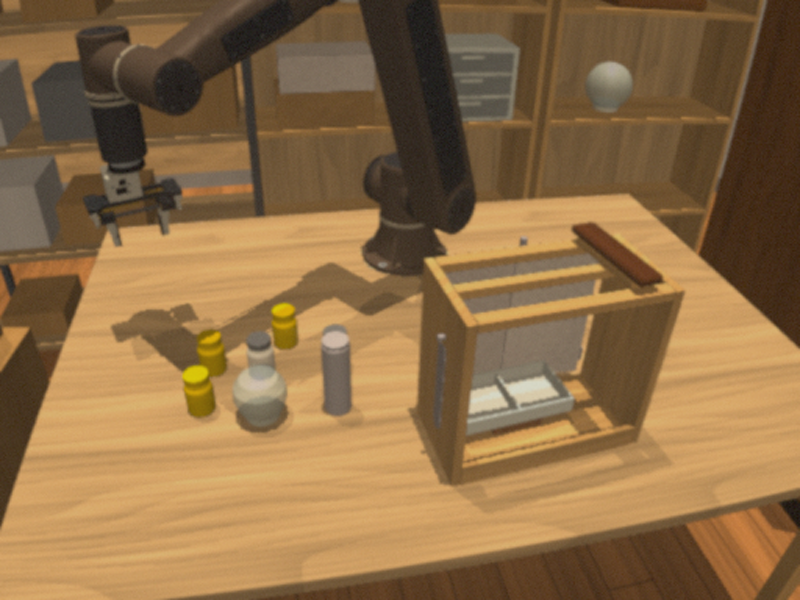

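View pics/top1b.png

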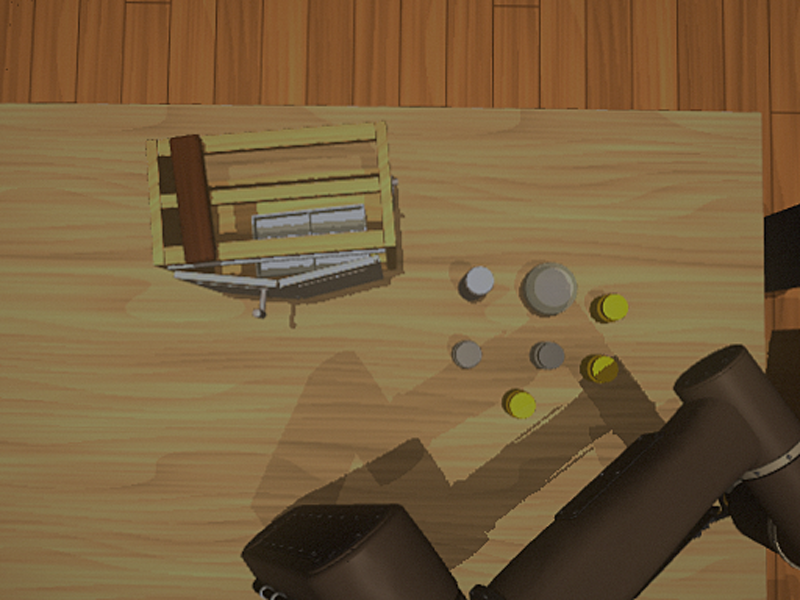

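Run:
```python
import cv2,numpy as np
a=cv2.imread('pics/top1.png')[70:210,85:265];a=cv2.convertScaleAbs(a,alpha=1.5)
b=cv2.imread('pics/scene1.png')[135:315,260:445]
cv2.imwrite('pics/c1.png',np.hstack([cv2.resize(a,None,fx=4.4,fy=4.28,interpolation=cv2.INTER_CUBIC)]))
cv2.imwrite('pics/c2.png',cv2.resize(b,None,fx=3.33,fy=3.33,interpolation=cv2.INTER_CUBIC))
```

```text
(no output)
```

View pics/c1.png

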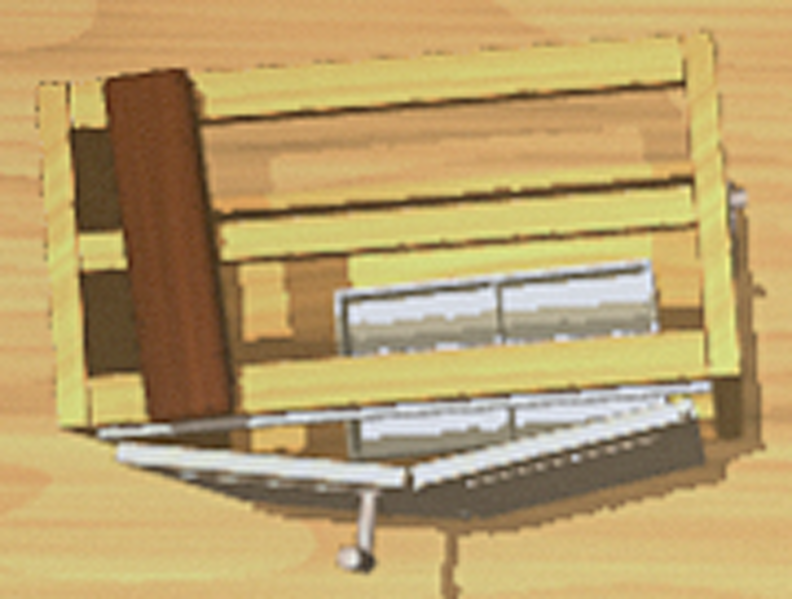

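View pics/c2.png

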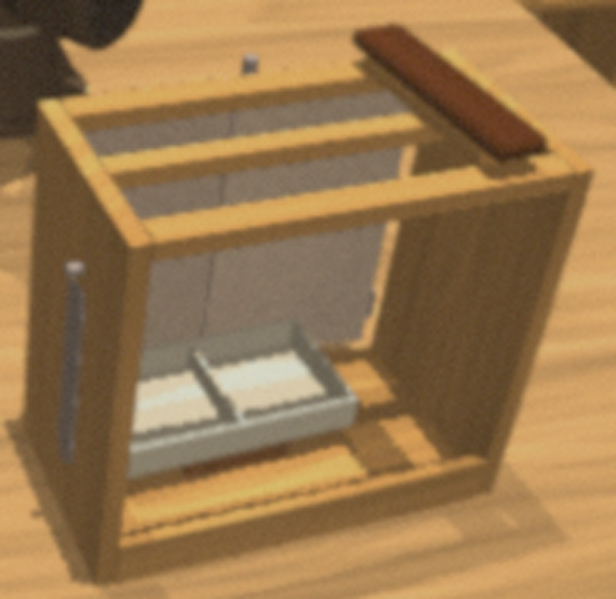

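```bash
cat > fit.py <<'E'
from h import *
from scipy.optimize import least_squares
np.set_printoptions(precision=4,suppress=True)
T=ctrl.snapshot("top");S=ctrl.snapshot("scene")
t=lambda x,y:(x/4.4+85-.4,y/4.28+70-.4)
s=lambda x,y:(x/3.33+260-.35,y/3.33+135-.35)
def W(c,p):
    a=c[2];return np.array([c[0]+np.cos(a)*p[0]-np.sin(a)*p[1],c[1]+np.sin(a)*p[0]+np.cos(a)*p[1],p[2]])
h=.348
obs=[(T,t(38,84),(.212,.19,h)),(T,t(712,33),(.212,-.19,h)),(T,t(739,376),(.012,-.19,h)),(T,t(62,427),(.012,.19,h)),
(S,s(40,103),(.012,-.19,h)),(S,s(130,250),(.212,-.19,h)),(S,s(592,172),(.212,.19,h)),(S,s(97,580),(.212,-.19,0)),(S,s(490,490),(.212,.19,0))]
f=lambda c:np.concatenate([proj(o,W(c,p))-px for o,px,p in obs])
r=least_squares(f,[.7,0,0],loss="soft_l1");c=r.x;print("cup",c,np.degrees(c[2]));print(f(c).reshape(-1,2))
z=.072
tob=[(T,t(337,291),(.06,.11,z)),(T,t(653,262),(.06,-.11,z)),(S,s(355,403),(.06,.11,z)),(S,s(295,325),(-.06,.11,z)),(S,s(237,418),(.06,0,z)),(S,s(195,350),(-.06,0,z)),(T,t(499,280),(.06,0,z))]
g=lambda c:np.concatenate([proj(o,W(c,p))-px for o,px,p in tob])
r=least_squares(g,[.8,-.05,c[2]],loss="soft_l1");k=r.x;print("tray",k,np.degrees(k[2]));print(g(k).reshape(-1,2))
R=np.array([[np.cos(c[2]),-np.sin(c[2])],[np.sin(c[2]),np.cos(c[2])]])
print("tray in cup",R.T@(k[:2]-c[:2]))
print("tray far corner tri",tri(T,t(499,280),S,s(237,418)))
H,e=tri(T,t(358,558),S,s(250,62));print("handle top",H,e)
hg=W(c,(0,.17,0));print("hinge",hg)
for d in np.arange(0,.4,.05):
    print(d,W(c,(-.14*np.sin(d)-.05*np.cos(d),.17-.14*np.cos(d)+.05*np.sin(d),.313)))
print("handle at z.313 from top",atz(T,t(358,558),.313))
print("fold",atz(T,t(408,480),.316))
for b in [(290,218.6,19.5,18.7),(341,0,20,0)]: pass
for d in ctrl.find_in(T,"jar_a")+ctrl.find_in(T,"can")+ctrl.find_in(T,"globe"):
    x,y,w,hh=d["bbox"];print(np.round(d["bbox"]),round(d["conf"],2),atz(T,(x+w/2,y+hh/2),.09),S and T["color"][int(y+hh/2),int(x+w/2)])
for d in ctrl.find_in(S,"jar_a"):
    x,y,w,hh=d["bbox"];print(np.round(d["bbox"]),atz(S,(x+w/2,y+hh/2),.045))
E
python3 fit.py
```

```text
cup [0.5885 0.0883 0.0916] 5.245492208877977
[[-0.0003  0.2134]
 [ 0.333  -0.2676]
 [ 0.5943  0.0334]
 [-0.7017  0.4666]
 [-0.6134 -0.7359]
 [ 0.1727 -1.2009]
 [ 1.0824 -0.803 ]
 [-0.3987  2.7677]
 [ 0.4688  1.2484]]
tray [0.665  0.0645 0.0919] 5.266702501648531
[[ 0.3677 -0.3931]
 [ 0.94    0.5928]
 [ 0.4761 -0.4406]
 [ 0.1445 -1.8326]
 [ 2.1474  2.1845]
 [-1.7053 -3.3848]
 [-0.2751 -0.7265]]
tray in cup [ 0.074  -0.0307]
tray far corner tri (array([0.7208, 0.0664, 0.0776]), np.float64(0.004273964341339919))
handle top [0.5138 0.1192 0.3088] 0.0027470639000383586
hinge [0.573  0.2576 0.    ]
0.0 [0.536  0.1136 0.313 ]
0.05 [0.5288 0.1157 0.313 ]
0.1 [0.5218 0.1181 0.313 ]
0.15000000000000002 [0.5149 0.1208 0.313 ]
0.2 [0.5081 0.1239 0.313 ]
0.25 [0.5015 0.1273 0.313 ]
0.30000000000000004 [0.4951 0.131  0.313 ]
0.35000000000000003 [0.4889 0.1351 0.313 ]
handle at z.313 from top [0.5132 0.117  0.313 ]
fold [0.559  0.0891 0.316 ]
[340. 218.  20.  19.] 0.8 [ 0.4489 -0.3874  0.09  ] [104  98  87]
[376. 190.  29.  16.] 0.77 [ 0.5365 -0.5065  0.09  ] [143 144  36]
[289. 218.  20.  19.] 0.7 [ 0.447  -0.2363  0.09  ] [123 115 104]
[318. 249.  24.  20.] 0.64 [ 0.3552 -0.3293  0.09  ] [141 142  32]
[372. 228.  23.  13.] 0.57 [ 0.4276 -0.4886  0.09  ] [142 143  25]
[294. 169.  18.  24.] 0.83 [ 0.5867 -0.2487  0.09  ] [144 145 150]
[ 93.  78. 159. 126.] 0.24 [0.7002 0.1423 0.09  ] [147 151 158]
[336. 169.  37.  34.] 0.62 [ 0.5727 -0.4005  0.09  ] [118 114 106]
[ 97.  78. 156. 124.] 0.34 [0.702  0.1356 0.09  ] [126 126 124]
[162. 129.  76.  48.] 0.31 [0.6648 0.0604 0.09  ] [143 133  80]
[341. 219.  20.  17.] 0.29 [ 0.4486 -0.3904  0.09  ] [99 92 83]
[154. 213.  21.  22.] [ 0.4315 -0.4034  0.045 ]
[172. 192.  16.  32.] [ 0.3501 -0.3467  0.045 ]
[115. 233.  23.  33.] [ 0.541  -0.5178  0.045 ]
[208. 209.  10.   7.] [ 0.3931 -0.2393  0.045 ]
```

```bash
cat >> h.py <<'E'
def cur():
    o=ctrl.get_obs();return np.array(o["tool_pos"]),Ro.from_euler("xyz",o["orientation"],degrees=True)
def calls(targets,start=None):
    "each target (pos, Rotation) -> rounded row relative to previous (rounded) target"
    p,R=start or cur()
    for q,Q in targets:
        a=np.round((R.inv()*Q).as_rotvec(),3);x=np.round(R.inv().apply(np.array(q)-p)*100,2)
        n=max(np.linalg.norm(x)/4.17,np.degrees(np.linalg.norm(a))/7.16)
        print([*map(float,a),*map(float,x)],"rows %.1f"%n)
        p=p+R.apply(x/100);R=R*Ro.from_rotvec(a)
    print("end",np.round(p,4),np.round(R.as_euler("xyz",degrees=True),2))
def down(yaw): return Ro.from_euler("xyz",[180,0,yaw],degrees=True)
def tool(az,lean):
    "tool heading azimuth az deg, lean deg below horizontal; closing axis horizontal, tool y to the left of heading... "
    az,l=np.radians([az,lean]);z=np.array([np.cos(az)*np.cos(l),np.sin(az)*np.cos(l),-np.sin(l)])
    y=np.array([-np.sin(az),np.cos(az),0]);return Ro.from_matrix(np.c_[np.cross(y,z),y,z])
E
python3 - <<'E'
from h import *
calls([((.33,-.37,.36),down(-107)),((.42,-.12,.40),down(-54)),((.514,.119,.37),down(-1.6))])
E
```

```text
[0.0, 0.0, -0.921, -18.19, 21.37, -13.34] rows 7.5
[0.0, 0.0, -0.925, -26.54, -1.29, -4.0] rows 7.4
[-0.0, 0.0, -0.915, -13.82, -21.65, 3.0] rows 7.3
end [0.514 0.119 0.37 ] [-180.      0.     -1.59]
```

play_rows(commands=[[[0,0,-0.921,-18.19,21.37,-13.34,6],[0,0,-0.921,-18.19,21.37,-13.34,6],[0,0,-0.921,-18.19,21.37,-13.34,6],[0,0,-0.921,-18.19,21.37,-13.34,6],[0,0,-0.921,-18.19,21.37,-13.34,6],[0,0,-0.921,-18.19,21.37,-13.34,6],[0,0,-0.921,-18.19,21.37,-13.34,6],[0,0,-0.921,-18.19,21.37,-13.34,6]]])

```text
clock: 2.47
tool_pos: [0.331, -0.3676, 0.3631]
orientation: [-179.7, -0.1, -106.5]
force: [-0.3, -0.4, 1.1]
opening: 0.0599
gripper_force: 0.0
```

play_rows(commands=[[[0,0,-0.925,-26.54,-1.29,-4.0,5],[0,0,-0.925,-26.54,-1.29,-4.0,5],[0,0,-0.925,-26.54,-1.29,-4.0,5],[0,0,-0.925,-26.54,-1.29,-4.0,5],[0,0,-0.925,-26.54,-1.29,-4.0,5],[0,0,-0.925,-26.54,-1.29,-4.0,5],[0,0,-0.925,-26.54,-1.29,-4.0,5],[0,0,-0.925,-26.54,-1.29,-4.0,5]]])

```text
clock: 3.13
tool_pos: [0.4213, -0.1169, 0.4008]
orientation: [-179.9, -0.0, -53.4]
force: [0.5, -0.1, 0.6]
opening: 0.0498
gripper_force: 0.0
```

play_rows(commands=[[[0,0,-0.915,-13.82,-21.65,3.0,5],[0,0,-0.915,-13.82,-21.65,3.0,5],[0,0,-0.915,-13.82,-21.65,3.0,5],[0,0,-0.915,-13.82,-21.65,3.0,5],[0,0,-0.915,-13.82,-21.65,3.0,5],[0,0,-0.915,-13.82,-21.65,3.0,5],[0,0,-0.915,-13.82,-21.65,3.0,5],[0,0,-0.915,-13.82,-21.65,3.0,5]]])

```text
clock: 3.8
tool_pos: [0.5146, 0.1218, 0.3683]
orientation: [179.9, 0.1, -1.0]
force: [-0.1, -0.7, 0.3]
opening: 0.05
gripper_force: 0.0
```

Run:
```python
from h import *
o=ctrl.get_obs();print(o)
T=ctrl.snapshot("top");save(T,"top2.png");print([(d["bbox"],d["conf"]) for n in("handle","door") for d in ctrl.find_in(T,n)])
```

```text
{'clock': 3.8, 'joint_pos': array([ 3.45705314e+01,  3.16976031e+00, -3.40046077e+00, -2.46729093e-02,
       -8.35762800e+01,  5.44279820e+01]), 'qvel': array([-1.95310317, -2.13141822, -0.93944767,  0.34211724, -0.75645644,
       21.30576052]), 'tau': array([  1.48752362, -34.17872429,  31.53871179,   7.25720242,
         0.29523052,   0.37220808]), 'tool_pos': array([0.51456142, 0.12184958, 0.36831232]), 'orientation': array([ 1.79934713e+02,  1.33420860e-01, -1.00435445e+00]), 'force': array([-0.12366536, -0.7380898 ,  0.26348935]), 'moment': array([-0.23210929,  0.1421829 , -0.01666595]), 'gripper_force': 0.0, 'opening': 0.05001611844228929}
[([108.1, 87.8, 29.0, 75.6], 0.39), ([340.9, 214.9, 20.3, 22.5], 0.23)]
```

play_rows(commands=[[[0,0,0,0,0,4,5],[0,0,0,0,0,8.8,5],[0,0,0,0,0,8.8,5],[0,0,0,0,0,8.8,0],[0,0,0,0,0,8.8,0],[0,0,0,0,0,8.8,0],[0,0,0,0,0,8.8,0],[0,0,0,0,0,8.8,0]]])

```text
clock: 4.62
tool_pos: [0.5149, 0.1193, 0.2838]
orientation: [-179.9, -0.1, -1.6]
force: [-0.4, 0.1, -0.1]
opening: 0.0224
gripper_force: 0.0
```

Run:
```python
from h import *
o=ctrl.get_obs();print(o["force"],o["opening"],o["gripper_force"])
p,R=cur();print(p)
hg=np.array([.573,.2576]);v=p[:2]-hg
print("r",np.linalg.norm(v),"exp",np.hypot(.14,.05),"d",np.degrees(5.245*0+np.arctan2(v[1],v[0])))
# arc in 3 calls, 25 deg each clockwise
tg=[];
for k in(25,50,73):
    a=-np.radians(k);w=np.array([[np.cos(a),-np.sin(a)],[np.sin(a),np.cos(a)]])@v
    tg.append(((hg[0]+w[0],hg[1]+w[1],p[2]),Ro.from_euler("z",-k,degrees=True)*R))
# intermediate points per call
st=(p,R)
for i,k in enumerate((25,50,73)):
    k0=(0,25,50)[i]; b=st if i==0 else tg[i-1]
    for f in(.25,.5,.75,1):
        kk=k0+(k-k0)*f;a=-np.radians(kk);w=np.array([[np.cos(a),-np.sin(a)],[np.sin(a),np.cos(a)]])@v
        print(k,end=" ");calls([((hg[0]+w[0],hg[1]+w[1],p[2]),Ro.from_euler("z",-kk,degrees=True)*R)],b)
```

```text
[-0.42915354  0.11402757 -0.13715996] 0.022379315346330687 0.0
[0.51486059 0.11934464 0.28379993]
r 0.14998245020264367 exp 0.14866068747318506 d -112.80782248403274
25 [-0.0, 0.0, 0.109, -1.49, -0.67, -0.0] rows 0.9
end [0.5002 0.1265 0.2838] [-1.799e+02 -1.400e-01 -7.850e+00]
25 [-0.001, 0.0, 0.218, -2.9, -1.51, -0.01] rows 1.7
end [0.4863 0.1353 0.2838] [-1.7994e+02 -1.3000e-01 -1.4090e+01]
25 [-0.001, 0.0, 0.327, -4.21, -2.49, -0.01] rows 2.6
end [0.4735 0.1454 0.2838] [-1.7993e+02 -1.2000e-01 -2.0340e+01]
25 [-0.001, 0.001, 0.436, -5.4, -3.6, -0.01] rows 3.5
end [0.4619 0.1568 0.2838] [-1.799e+02 -1.700e-01 -2.658e+01]
50 [-0.0, 0.0, 0.109, -1.49, -0.67, -0.0] rows 0.9
end [0.4516 0.1695 0.2838] [-1.799e+02 -1.400e-01 -3.285e+01]
50 [-0.001, 0.0, 0.218, -2.9, -1.51, -0.01] rows 1.7
end [0.4427 0.1834 0.2838] [-1.7994e+02 -1.3000e-01 -3.9090e+01]
50 [-0.001, 0.0, 0.327, -4.21, -2.49, -0.01] rows 2.6
end [0.4354 0.198  0.2838] [-1.7993e+02 -1.2000e-01 -4.5340e+01]
50 [-0.001, 0.001, 0.436, -5.4, -3.6, -0.01] rows 3.5
end [0.4297 0.2132 0.2838] [-1.799e+02 -1.700e-01 -5.158e+01]
73 [-0.0, 0.0, 0.1, -1.37, -0.61, -0.0] rows 0.8
end [0.426  0.2278 0.2838] [-1.799e+02 -1.400e-01 -5.733e+01]
73 [-0.001, 0.0, 0.201, -2.68, -1.36, -0.0] rows 1.6
end [0.4237 0.2427 0.2838] [-1.7994e+02 -1.3000e-01 -6.3120e+01]
73 [-0.001, 0.0, 0.301, -3.9, -2.24, -0.01] rows 2.4
end [0.4231 0.2577 0.2838] [-1.7993e+02 -1.3000e-01 -6.8850e+01]
73 [-0.001, 0.001, 0.401, -5.03, -3.23, -0.01] rows 3.2
end [0.4238 0.2728 0.2838] [-1.7991e+02 -1.7000e-01 -7.4580e+01]
```

play_rows(commands=[[[0,0,0,0,0,0,0],[0,0,0,0,0,0,0],[0,0,0,0,0,0,0],[0,0,0,0,0,0,0]]])

```text
clock: 4.95
tool_pos: [0.5155, 0.1206, 0.2834]
orientation: [-179.8, -0.2, -1.6]
force: [1.8, 4.7, 2.7]
opening: 0.013
gripper_force: 30.0
```

play_rows(commands=[[[0,0,0.109,-1.49,-0.67,0,0],[0,0,0.109,-1.49,-0.67,0,0],[0,0,0.218,-2.9,-1.51,0,0],[0,0,0.218,-2.9,-1.51,0,0],[0,0,0.327,-4.21,-2.49,0,0],[0,0,0.327,-4.21,-2.49,0,0],[0,0,0.436,-5.4,-3.6,0,0],[0,0,0.436,-5.4,-3.6,0,0]]])

```text
clock: 5.62
tool_pos: [0.4616, 0.1586, 0.2834]
orientation: [-179.7, -0.1, -27.0]
force: [1.9, 3.2, 0.9]
opening: 0.0132
gripper_force: 30.0
```

Run:
```python
from h import *
o=ctrl.get_obs();print(o["force"],o["moment"],o["opening"],o["gripper_force"])
T=ctrl.snapshot("scene");print([(d["bbox"],d["conf"]) for n in("handle","door") for d in ctrl.find_in(T,n)])
save(T,"scene2.png")
```

```text
[1.87624742 3.22513508 0.87508411] [ 1.14465706e+00 -7.52791505e-01  3.32485110e-04] 0.013176842127380631 30.002616047859192
[([293.9, 142.4, 89.2, 97.9], 0.81)]
```

Gripped (13 mm) and following; continue the arc.

play_rows(commands=[[[0,0,0.109,-1.49,-0.67,0,0],[0,0,0.109,-1.49,-0.67,0,0],[0,0,0.218,-2.9,-1.51,0,0],[0,0,0.218,-2.9,-1.51,0,0],[0,0,0.327,-4.21,-2.49,0,0],[0,0,0.327,-4.21,-2.49,0,0],[0,0,0.436,-5.4,-3.6,0,0],[0,0,0.436,-5.4,-3.6,0,0]]])

```text
clock: 6.43
tool_pos: [0.43, 0.2145, 0.2834]
orientation: [-179.8, -0.0, -51.9]
force: [4.1, 0.4, 3.4]
opening: 0.0134
gripper_force: 30.0
```

play_rows(commands=[[[0,0,0.1,-1.37,-0.61,0,0],[0,0,0.1,-1.37,-0.61,0,0],[0,0,0.201,-2.68,-1.36,0,0],[0,0,0.201,-2.68,-1.36,0,0],[0,0,0.301,-3.9,-2.24,0,0],[0,0,0.301,-3.9,-2.24,0,0],[0,0,0.36,-4.56,-2.8,0,0],[0,0,0.36,-4.56,-2.8,0,0]]])

```text
clock: 7.1
tool_pos: [0.4239, 0.2668, 0.2834]
orientation: [-179.8, -0.0, -72.3]
force: [2.9, -0.2, 5.3]
opening: 0.013
gripper_force: 30.0
```

Run:
```python
from h import *
o=ctrl.get_obs();print(o["force"],o["moment"],o["opening"],o["gripper_force"],o["joint_pos"])
T=ctrl.snapshot("top");save(T,"top3.png")
S=ctrl.snapshot("scene");save(S,"scene3.png")
cv2.imwrite("pics/v3.png",cv2.resize(np.hstack([cv2.convertScaleAbs(T["color"][60:260,80:280,::-1],alpha=1.5),S["color"][110:310,250:450,::-1]]),(800,400)))
```

```text
[ 2.88284292 -0.24032435  5.34586421] [ 0.07515708 -0.8848566  -0.04521873] 0.013010119826575685 30.003451108932495 [ 54.78406007   1.83252914 -15.6153821    0.09940776 -72.42835088
 -37.12784315]
```

View pics/v3.png

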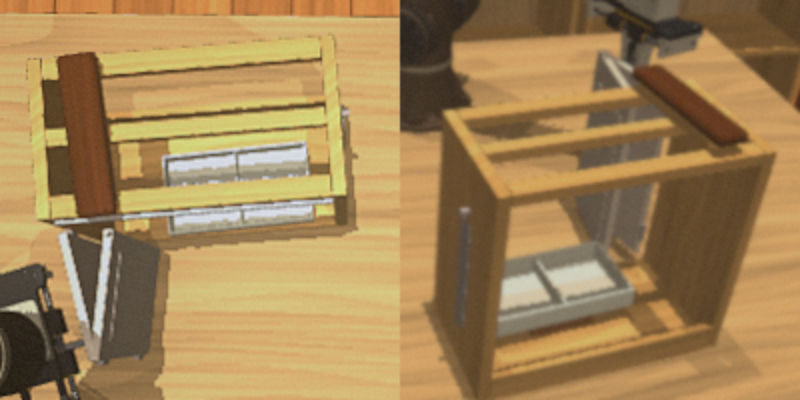

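```bash
sed -i 's/y=np.array(\[-np.sin(az),np.cos(az),0\])/y=np.array([np.sin(az),-np.cos(az),0])/; s/left of heading... /right of heading/' h.py
python3 - <<'E'
from h import *
p,R=cur()
up=(p+[0,0,.137],R)
calls([up,((.41,.10,.42),down(-40)),((.41,-.10,.40),tool(-10,70)),((.44,-.236,.30),tool(0,45))])
E
```

```text
[0.0, 0.0, 0.0, 0.0, -0.04, -13.7] rows 3.3
[-0.003, -0.001, -0.561, 15.4, 6.42, 0.02] rows 4.5
[0.092, 0.341, -0.518, 12.85, 15.32, 2.0] rows 5.0
[0.094, 0.435, -0.148, 1.57, 12.88, 11.21] rows 4.1
end [ 0.4399 -0.236   0.3   ] [-1.7998e+02 -4.4980e+01 -4.0000e-02]
```

play_rows(commands=[[[0,0,0,0,0,0,5],[0,0,0,0,0,0,5],[0,0,0,0,0,0,5],[0,0,0,0,0,-4,5],[0,0,0,0,0,-8,5],[0,0,0,0,0,-12,5],[0,0,0,0,0,-13.7,5],[0,0,0,0,0,-13.7,5]]])

```text
clock: 7.87
tool_pos: [0.4236, 0.2663, 0.4236]
orientation: [-179.7, 0.2, -72.2]
force: [0.1, 0.1, 0.9]
opening: 0.0499
gripper_force: 0.0
```

```bash
cat > log.py <<'E'
from h import *
import json
o=ctrl.get_obs();json.dump([list(o["joint_pos"]),list(o["tool_pos"]),list(o["orientation"])],open("log.jsonl","a"));open("log.jsonl","a").write("\n")
E
python3 log.py
```

```text
(no output)
```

play_rows(commands=[[[0,0,-0.561,15.4,6.42,0,7],[0,0,-0.561,15.4,6.42,0,7],[0,0,-0.561,15.4,6.42,0,7],[0,0,-0.561,15.4,6.42,0,7],[0,0,-0.561,15.4,6.42,0,7]]])

```text
clock: 8.28
tool_pos: [0.4069, 0.0951, 0.4192]
orientation: [180.0, -0.0, -39.8]
force: [0.2, 0.6, 0.2]
opening: 0.0694
gripper_force: 0.0
```

```bash
python3 log.py
```

play_rows(commands=[[[0.092,0.341,-0.518,12.85,15.32,2.0,8],[0.092,0.341,-0.518,12.85,15.32,2.0,8],[0.092,0.341,-0.518,12.85,15.32,2.0,8],[0.092,0.341,-0.518,12.85,15.32,2.0,8],[0.092,0.341,-0.518,12.85,15.32,2.0,8],[0.092,0.341,-0.518,12.85,15.32,2.0,8],[0.092,0.341,-0.518,12.85,15.32,2.0,8]]])

```text
clock: 8.87
tool_pos: [0.4063, -0.1025, 0.3982]
orientation: [-179.9, -20.0, -10.3]
force: [0.3, -0.2, -0.3]
opening: 0.0798
gripper_force: 0.0
```

```bash
python3 log.py
```

play_rows(commands=[[[0.094,0.435,-0.148,1.57,12.88,11.21,8],[0.094,0.435,-0.148,1.57,12.88,11.21,8],[0.094,0.435,-0.148,1.57,12.88,11.21,8],[0.094,0.435,-0.148,1.57,12.88,11.21,8],[0.094,0.435,-0.148,1.57,12.88,11.21,8],[0.094,0.435,-0.148,1.57,12.88,11.21,8]]])

```text
clock: 9.37
tool_pos: [0.4326, -0.2167, 0.3045]
orientation: [-178.5, -42.3, -1.1]
force: [-1.2, -0.3, 0.0]
opening: 0.0798
gripper_force: 0.0
```

```bash
python3 log.py; cat log.jsonl
python3 - <<'E'
from h import *
T=ctrl.snapshot("top");S=ctrl.snapshot("scene");save(T,"top4.png");save(S,"scene4.png")
for n in("jar_a","can","globe","brush","tray"):
  for k in(T,S): print(n,[np.round(d["bbox"]+[d["conf"]],1).tolist() for d in ctrl.find_in(k,n)])
E
```

```text
[[54.768791555859764, -0.3904114410985101, -0.2691281743177711, 0.08254422945391854, -89.76130197582911, -36.94388091973811], [0.4235576552674275, 0.2663140063513578, 0.423610551328716], [-179.66268144702147, 0.15038784924898335, -72.17456209340283]]
[[40.496957295606045, -8.82605307283332, -8.344689645392476, 0.02019358483013705, -90.48815617953646, 9.720870318174859], [0.4069424681370924, 0.09512689166873063, 0.41919773786005804], [179.98989527291468, -0.018756003136971833, -39.7823415812188]]
[[24.333582776163453, -23.929575731011724, -28.23124717254374, 11.932071039584343, -69.39538287571773, 52.78714533422034], [0.40628198867812243, -0.10251615130148548, 0.39824279992821376], [-179.93944505179803, -20.011506145010625, -10.281663944212752]]
[[-10.389370999771629, -21.067507600789824, -37.41147461555015, -14.355971077832805, -32.74176185096027, 109.09852060955001], [0.4326307806502276, -0.21668650386953922, 0.30453955588745696], [-178.54462731496028, -42.2921951373128, -1.0609102491800813]]
jar_a [[372.9, 228.2, 21.9, 16.3, 0.9], [340.0, 217.2, 21.0, 22.4, 0.8], [289.0, 216.9, 19.5, 19.7, 0.7], [374.9, 190.5, 32.0, 19.9, 0.6]]
jar_a [[114.7, 234.8, 23.2, 31.3, 0.7], [172.0, 190.5, 18.3, 34.0, 0.7]]
can [[292.7, 167.5, 23.3, 25.4, 0.7], [93.8, 75.3, 161.0, 165.0, 0.4]]
can [[206.9, 211.3, 13.8, 57.1, 0.9], [338.3, 133.7, 44.0, 104.8, 0.2]]
globe [[335.6, 167.7, 38.1, 34.9, 0.9], [159.1, 132.2, 77.7, 45.9, 0.6]]
globe [[146.9, 231.1, 39.1, 42.8, 1.0]]
brush [[109.3, 87.2, 26.8, 84.1, 0.8]]
brush [[368.9, 141.3, 58.0, 42.6, 0.9], [268.7, 136.4, 167.3, 175.9, 0.6], [299.9, 231.7, 66.1, 44.8, 0.5], [149.4, 231.4, 34.1, 43.1, 0.3]]
tray [[161.9, 130.3, 75.8, 48.8, 0.9]]
tray [[299.7, 232.7, 64.2, 45.9, 0.8], [269.3, 135.3, 169.4, 174.2, 0.5]]
```

```bash
cat > kin.py <<'E'
from h import *
import json,os
from scipy.optimize import least_squares
D=[json.loads(l) for l in open("log.jsonl")]
D+=[[[-53.28,20.5456,.683,-.0015,-70.1363,-16.5069],[.2332,-.6334,.2266],[180,0,-159.7874]],
[[34.5705,3.16976,-3.40046,-.02467,-83.57628,54.42798],[.51456,.12185,.36831],[179.9347,.1334,-1.00435]],
[[54.78406,1.83253,-15.61538,.0994,-72.42835,-37.12784],[.4239,.2668,.2834],[-179.8,0,-72.3]]]
LIM=np.array([[-176,176],[-82,121.7],[-58.2,71.7],[-173.8,95.5],[-174.7,-.2],[-173.6,173.6]])
def rx(a):return Ro.from_euler("x",a,degrees=True)
def ry(a):return Ro.from_euler("y",a,degrees=True)
def rz(a):return Ro.from_euler("z",a,degrees=True)
# at zero: tool z=+x ; R0 from the down pose
R0=ry(-90)*Ro.from_euler("xyz",[180,0,-90],degrees=True)
def fk(q,k,s4,full=False):
    a1,off,d1,L2,a3,L3,L6=k
    R=rz(q[0]);p=R.apply([a1,off,d1])
    R=R*ry(q[1]);p=p+R.apply([0,0,L2]);el=p
    R=R*ry(-q[2]);p=p+R.apply([L3,0,a3]);w=p
    R=R*rx(s4*q[3])*ry(-q[4]);p=p+R.apply([L6,0,0]);R=R*rx(-q[5])*R0
    return (p,R,el,w) if full else (p,R)
def err(k,s4):
    e=[]
    for q,p,o in D:
        P,R=fk(q,k,s4);e+=list((P-p)*1000)+list((R*Ro.from_euler("xyz",o,degrees=True).inv()).as_rotvec()*200)
    return np.array(e)
def fit():
    best=None
    for s in(1,-1):
        r=least_squares(lambda k:err(k,s),[.0,-.19,.3,.45,.05,.4,.3])
        if best is None or r.cost<best[0]: best=(r.cost,r.x,s)
    return best
def ik(p,R,k,s4,q0):
    "TCP pose -> joints"
    def f(q):
        P,Q=fk(q,k,s4);return np.r_[(P-p)*1000,(Q*R.inv()).as_rotvec()*300]
    r=least_squares(f,np.clip(q0,LIM[:,0]+1,LIM[:,1]-1),bounds=(LIM[:,0],LIM[:,1]),x_scale=30.);return r.x,np.abs(r.fun).max()
E
python3 - <<'E'
from kin import *
np.set_printoptions(precision=4,suppress=True)
c,k,s=fit();print(c,k,s);print(err(k,s).reshape(-1,6).round(1))
E
```

```text
1259.8333505175049 [-0.0536 -0.1909  0.1396  0.5517  0.0546  0.5134  0.314 ] -1
[[ -3.1  -2.7   9.4  -0.    0.    0. ]
 [  2.    2.9  10.5  -0.    0.   -0. ]
 [ -4.3   8.1 -33.5  -0.    0.   -0. ]
 [ -3.8 -13.2  25.6  -0.   -0.   -0. ]
 [ -2.7   5.   -7.5  -0.   -0.   -0. ]
 [ -0.8   0.5   3.7   0.    0.   -0. ]
 [  4.1   7.5  -8.2  -0.    0.1  -0. ]]
```

```bash
python3 - <<'E'
s=open("kin.py").read()
s=s.replace("a1,off,d1,L2,a3,L3,L6=k","a1,off,d1,L2,a3,L3,L6,b3,b5,c5=k")
s=s.replace("R.apply([L3,0,a3])","R.apply([L3,b3,a3])").replace("R.apply([L6,0,0])","R.apply([L6,b5,c5])")
s=s.replace(".05,.4,.3]",".05,.4,.3,0,0,0]")
open("kin.py","w").write(s)
E
python3 - <<'E'
from kin import *
np.set_printoptions(precision=4,suppress=True)
c,k,s=fit();print(c,k,s);print(err(k,s).reshape(-1,6).round(1))
np.save("k.npy",k)
E
```

```text
0.013958673882678805 [ 0.0001 -1.0072  0.1988  0.6016 -0.      0.4635  0.378   1.0072 -0.1918
 -0.    ] -1
[[ 0.  -0.  -0.  -0.   0.   0. ]
 [ 0.  -0.  -0.  -0.   0.  -0. ]
 [ 0.  -0.  -0.  -0.   0.  -0. ]
 [-0.  -0.  -0.  -0.  -0.  -0. ]
 [-0.  -0.   0.  -0.  -0.  -0. ]
 [ 0.  -0.   0.   0.   0.  -0. ]
 [-0.   0.  -0.  -0.   0.1 -0. ]]
```

```bash
cat > plan.py <<'E'
from kin import *
k=np.load("k.npy");s4=-1
C=np.array([.5885,.0883]);ca=.0916;RC=rz(np.degrees(ca))
def cup(P): return RC.inv().apply(np.atleast_2d(P)-[C[0],C[1],0])
def uncup(P): return RC.apply(np.array(P))+[C[0],C[1],0]
def box(P,c,h,yaw=0):
    q=np.abs(rz(-np.degrees(yaw)).apply(P-np.array(c)))-np.array(h)
    return np.linalg.norm(np.maximum(q,0),axis=1)+np.minimum(q.max(1),0)
d=1.36;f=np.array([-.17*np.sin(d),.17-.17*np.cos(d)])
def env(P,jars=()):  # P in cup frame
    D={"rw":box(P,(.112,-.181,.174),(.1,.009,.174)),"lw":box(P,(.112,.181,.174),(.1,.009,.174)),
     "top":box(P,(.104,0,.333),(.108,.19,.015)),"floor":box(P,(.112,0,.0075),(.1,.19,.0075)),"table":P[:,2],
     "tray":box(P,(.074,-.031,.056),(.06,.11,.016)),"brush":box(P,(.115,.13,.363),(.105,.05,.015)),
     "leaf1":box(P,(f[0]/2,(f[1]+.17)/2,.166),(.006,.085,.15),-(np.pi/2-0)*0+np.arctan2(-f[0],-(f[1]-.17))*-1),
     "leaf2":box(P,(f[0]/2,(f[1]+.17-.34*np.cos(d))/2,.166),(.006,.085,.15),np.arctan2(-f[0],-(f[1]-.17))),
     "handle":box(P,(-.146,.195,.286),(.01,.01,.03))}
    for i,j in enumerate(jars):
        r=np.hypot(P[:,0]-j[0],P[:,1]-j[1])-.028;z=np.maximum(P[:,2]-j[2]-.09,j[2]-P[:,2]);q=np.c_[r,z]
        D["jar%d"%i]=np.linalg.norm(np.maximum(q,0),axis=1)+np.minimum(q.max(1),0)
    return D
def g(*a): return np.stack(np.meshgrid(*a),-1).reshape(-1,3)
def seg(a,b,r):
    t=np.linspace(0,1,12)[:,None];return a+(b-a)*t,r
def arm(q,op=.07):
    P,R,el,w=fk(q,k,s4,True);G=lambda a:R.apply(a)+P
    L=np.linspace
    fing=np.concatenate([g(L(-.0095,.0095,3),sg*L(op/2,op/2+.021,3),L(-.066,0,6)) for sg in(1,-1)])
    body=g(L(-.039,.039,5),L(-.0965,.0965,11),L(-.15,-.066,6))
    e=P-.378*R.apply([0,0,1])
    return [("f",G(fing),0),("b",G(body),0),("t",*seg(P-.15*R.apply([0,0,1]),e,.045)),("w",*seg(e,w,.055)),("a",*seg(w,el,.06))]
def clear(q,op,jars=()):
    best=(9,"")
    for n,P,r in arm(q,op):
        for m,v in env(cup(P),jars).items():
            c=v.min()-r
            if c<best[0]: best=(c,n+"-"+m)
    return best
rng=np.random.default_rng(0)
def iks(p,R,q0=None,n=6):
    out=[]
    for i in range(n):
        s=np.array([rng.uniform(-60,90),rng.uniform(-40,80),rng.uniform(-50,60),rng.uniform(-150,90),rng.uniform(-120,-10),rng.uniform(-150,150)]) if q0 is None or i else q0
        q,e=ik(p,R,k,s4,s)
        if e<.5 and not any(np.abs(q-o).max()<2 for o in out): out.append(q)
    return out
E
cat > s1.py <<'E'
from plan import *
np.set_printoptions(precision=0,suppress=True,linewidth=150)
hg=.068
for name,by,oj in(("R",-.085,()),("L",.023,((.074,-.085,.044),))):
  res=[]
  for th in(20,30,40,50):
    for psi in(-30,-15,0,15,30):
      for fl in(0,180):
        R=tool(np.degrees(ca)-psi,th)*rz(fl)
        gp=uncup((.074,by,.044+hg));tcp=gp+.019*R.apply([0,0,1])
        for q in iks(tcp,R):
            c=clear(q,.07,oj);res.append((round(c[0],3),c[1],th,psi,fl,q))
  res.sort(key=lambda r:-r[0])
  for r in res[:14]: print(name,*r)
E
time python3 s1.py
```

```text
R 0.002 b-rw 20 15 0 [ -22.   34.  -57. -168.  -71.  -90.]
R -0.001 b-rw 30 15 0 [ -21.   24.  -51. -167.  -45.  -94.]
R -0.001 b-rw 30 15 180 [ -21.   24.  -51. -167.  -45.   86.]
R -0.003 b-rw 40 15 0 [ -18.   17.  -42. -160.  -20. -103.]
R -0.003 b-rw 40 15 180 [ -18.   17.  -42. -160.  -20.   77.]
R -0.007 b-rw 20 -15 0 [ -30.   29.  -33. -117.  -54. -116.]
R -0.007 b-rw 20 -15 180 [ -30.   29.  -33. -117.  -54.   64.]
R -0.007 b-rw 30 -15 0 [ -21.   21.  -27. -104.  -36. -138.]
R -0.007 b-rw 30 -15 180 [ -21.   21.  -27. -104.  -36.   42.]
R -0.008 b-rw 20 0 180 [ -30.   31.  -46. -141.  -59.   81.]
R -0.008 b-rw 30 -30 0 [ -21.   24.  -19.  -87.  -46. -147.]
R -0.008 b-rw 30 -30 180 [-21.  24. -19. -87. -46.  33.]
R -0.008 b-rw 40 -30 0 [ -11.   20.  -17.  -71.  -36. -170.]
R -0.008 b-rw 40 -30 180 [-11.  20. -17. -71. -36.  10.]
L -0.005 b-leaf2 40 0 0 [  -1.   15.  -28. -122.   -6. -144.]
L -0.005 b-leaf2 40 0 180 [   4.   15.  -26. -111.   -1.   22.]
L -0.005 b-leaf2 40 0 180 [  -1.   15.  -28. -122.   -6.   36.]
L -0.006 b-leaf2 20 -15 0 [ -21.   30.  -41. -131.  -56. -105.]
L -0.006 b-leaf2 20 -15 180 [ -21.   30.  -41. -131.  -56.   75.]
L -0.006 b-leaf2 20 0 0 [ -17.   33.  -53. -157.  -67.  -91.]
L -0.006 b-leaf2 20 0 180 [ -17.   33.  -53. -157.  -67.   89.]
L -0.006 b-leaf2 30 -15 0 [ -13.   21.  -33. -120.  -34. -127.]
L -0.006 b-leaf2 30 -15 180 [ -13.   21.  -33. -120.  -34.   53.]
L -0.006 b-leaf2 30 0 0 [ -14.   23.  -46. -154.  -41. -101.]
L -0.006 b-leaf2 30 0 180 [ -14.   23.  -46. -154.  -41.   79.]
L -0.006 b-jar0 40 -15 180 [  9.  15. -24. -78.  -9.  -4.]
L -0.011 b-jar0 50 -30 0 [ 15.  16. -22. -44. -19. 148.]
L -0.011 b-jar0 50 -30 180 [ 15.  16. -22. -44. -19. -32.]
real	0m35.377s
user	0m35.811s
sys	0m0.172s
```

```bash
sed -i 's/L(-.15,-.066,6)/L(-.115,-.066,5)/; s/P-.15\*R/P-.115*R/' plan.py
cat > s1.py <<'E'
from plan import *
np.set_printoptions(precision=0,suppress=True,linewidth=150)
hg=.070;inw=.007;dx=-.005;sh=.013
for name,by,oj,PS in(("R",-.085+inw,(),(10,20,30,40)),("L",.023-inw,((.074+dx,-.085+inw,.044),),(-20,-10,0,10,20,30))):
  res=[]
  for th in(20,30,40,50):
    for psi in PS:
        R=tool(np.degrees(ca)-psi,th)
        gp=uncup((.074+dx,by,.044+hg));tcp=gp+sh*R.apply([0,0,1])
        for q in iks(tcp,R):
            c=clear(q,.07,oj);res.append((round(c[0],3),c[1],th,psi,q))
  res.sort(key=lambda r:-r[0])
  for r in res[:14]: print(name,*r)
E
time python3 s1.py
```

```text
R 0.005 b-rw 20 10 [ -25.   33.  -55. -159.  -68.  -91.]
R 0.005 b-rw 50 20 [ -15.   14.  -40. -174.   -4.  -96.]
R 0.005 b-rw 50 20 [ -15.   14.  -36. -165.   -0. -105.]
R 0.002 b-rw 40 10 [ -13.   14.  -32. -131.   -9. -133.]
L -0.001 b-leaf2 20 0 [ -19.   32.  -54. -156.  -67.  -92.]
L -0.001 b-leaf2 30 0 [ -15.   21.  -47. -152.  -40. -102.]
L -0.002 b-jar0 20 -20 [ -23.   28.  -37. -121.  -55. -112.]
L -0.003 b-jar0 30 -20 [ -13.   19.  -30. -109.  -35. -135.]
L -0.005 b-leaf2 30 -10 [ -15.   19.  -37. -128.  -34. -120.]
L -0.006 b-leaf2 20 -10 [ -22.   30.  -45. -138.  -59. -100.]
L -0.006 b-leaf2 40 -10 [ 15.  14. -26. -70.  -0. 160.]
real	0m16.868s
user	0m17.160s
sys	0m0.246s
```

```bash
nproc
cat > s2.py <<'E'
from plan import *
from multiprocessing import Pool
np.set_printoptions(precision=0,suppress=True,linewidth=150)
hg=.070;inw=.007;dx=-.005;sh=.013
def job(a):
    name,by,oj,th,psi=a;R=tool(np.degrees(ca)-psi,th);gp=uncup((.074+dx,by,.044+hg));res=[]
    for q in iks(gp+sh*R.apply([0,0,1]),R,n=16):
        c=clear(q,.066,oj);res.append((round(c[0],3),c[1],th,psi,q))
    return name,max(res,key=lambda r:r[0]) if res else None
if __name__=="__main__":
    J=[(n,by,oj,th,ps) for n,by,oj,PS in(("R",-.085+inw,(),range(0,61,10)),("L",.023-inw,((.074+dx,-.085+inw,.044),),range(-30,51,10)),("l",.023-inw,(),range(-60,31,10))) for th in range(15,66,10) for ps in PS]
    out=Pool().map(job,J,1)
    for n in "RLl":
        for r in sorted([r for m,r in out if m==n and r],key=lambda r:-r[0])[:9]: print(n,*r)
E
time python3 s2.py
```

```text
4
R 0.006 b-rw 15 10 [ -26.   40.  -57. -159.  -82.  -87.]
R 0.004 b-rw 25 10 [ -24.   27.  -53. -158.  -55.  -94.]
R 0.003 b-rw 35 10 [ -21.   18.  -43. -151.  -27. -107.]
R -0.003 b-rw 15 0 [ -32.   37.  -49. -142.  -72.  -92.]
R -0.003 b-rw 25 0 [ -28.   25.  -44. -138.  -48. -106.]
R -0.003 b-rw 35 0 [ -17.   16.  -32. -120.  -20. -136.]
R -0.024 t-top 65 0 [ 17.  14. -45.  40.  -8.  39.]
R -0.026 t-top 65 10 [  6.  14. -51.  84.  -4.  -3.]
R -0.027 t-top 55 50 [ 21.  18. -49.  80. -32. -49.]
L 0.001 b-leaf2 35 10 [  -9.   19.  -51. -174.  -36.  -93.]
L 0.001 b-leaf2 45 -20 [ 17.  14. -27. -49.  -7. 144.]
L -0.0 b-leaf2 35 0 [ -12.   17.  -41. -145.  -26. -112.]
L -0.001 b-leaf2 15 0 [ -19.   40.  -56. -156.  -80.  -88.]
L -0.001 b-leaf2 25 0 [ -17.   26.  -51. -154.  -53.  -96.]
L -0.002 t-top 55 -30 [ 19.  15. -24. -29. -19. 132.]
L -0.003 b-jar0 25 -20 [ -19.   23.  -34. -117.  -45. -122.]
L -0.004 b-jar0 35 -20 [  -6.   16.  -26.  -96.  -25. -154.]
L -0.006 b-jar0 15 -20 [ -25.   34.  -39. -124.  -65. -105.]
l 0.027 w-top 25 -50 [ -16.   29.  -15.  -83.  -60. -142.]
l 0.026 b-leaf2 25 -40 [ -17.   26.  -21.  -92.  -53. -139.]
l 0.021 w-top 35 -50 [  -9.   24.  -14.  -72.  -51. -157.]
l 0.018 b-tray 15 -50 [ -22.   35.  -16.  -90.  -70. -130.]
l 0.018 b-tray 15 -40 [ -23.   34.  -23. -100.  -66. -124.]
l 0.018 b-leaf2 35 -40 [  -8.   21.  -18.  -78.  -42. -158.]
l 0.017 b-leaf2 15 -30 [ -25.   33.  -31. -111.  -63. -115.]
l 0.01 b-leaf2 25 -30 [ -18.   24.  -27. -102.  -48. -132.]
l 0.005 b-leaf2 35 -30 [  -7.   18.  -22.  -86.  -33. -158.]
real	0m39.425s
user	2m31.191s
sys	0m0.420s
```

```bash
cat > s3.py <<'E'
from plan import *
from multiprocessing import Pool
np.set_printoptions(precision=0,suppress=True,linewidth=150)
hg=.070;sh=.013
N={"A":(.447,-.236),"B":(.449,-.387),"y1":(.355,-.329),"y2":(.428,-.489),"y3":(.5365,-.5065)}
def cyl(P,c,r,h):
    q=np.c_[np.hypot(P[:,0]-c[0],P[:,1]-c[1])-r,P[:,2]-h];return np.linalg.norm(np.maximum(q,0),axis=1)+np.minimum(q.max(1),0)
def obst(P,skip):
    D={n:cyl(P,c,.028,.09) for n,c in N.items() if n not in skip}
    D["can"]=cyl(P,(.585,-.245),.027,.17);D["globe"]=cyl(P,(.573,-.40),.052,.105);D["table"]=P[:,2];return D
def pclear(q,op,skip):
    best=(9,"")
    for n,P,r in arm(q,op):
        for m,v in obst(P,skip).items():
            if n in"a" and m=="table":continue
            if v.min()-r<best[0]:best=(v.min()-r,n+"-"+m)
    return best
def job(a):
    nm,th,az,skip=a;R=tool(az,th);gp=np.array([*N[nm],hg]);res=[]
    for q in iks(gp+sh*R.apply([0,0,1]),R,n=14):
        c=pclear(q,.07,skip);res.append((nm,round(c[0],3),c[1],th,az,q))
    return res
if __name__=="__main__":
    J=[("A",th,az,"A") for th in(25,35) for az in range(-90,61,15)]+[("B",th,az,"AB") for th in(25,35) for az in range(-90,61,15)]
    for o in Pool().map(job,J,1):
        for r in o:
            if r[1]>.004: print(*r)
E
python3 s3.py
sed -i 's/if r\[1\]>.004/if r[1]>-.02/; s/(25,35)/(30,45)/g' s3.py; python3 s3.py
python3 - <<'E'
from plan import *
for th in(30,45,60):
  for az in(-60,-30,0,30):
    R=tool(az,th);p=np.array([.447,-.236,.07])+.013*R.apply([0,0,1]);print(th,az,len(iks(p,R,n=14)))
E
```

```text
A -0.011 b-y1 30 -15 [ -71.   25.  -52. -116.  -54. -103.]
A -0.015 b-y1 30 0 [ -66.   23.  -41.  -97.  -53. -120.]
A -0.009 b-y1 30 15 [ -62.   25.  -32.  -83.  -58. -129.]
A -0.006 t-y1 30 30 [ -58.   28.  -24.  -72.  -66. -133.]
A -0.011 t-y1 30 45 [ -54.   32.  -16.  -63.  -74. -134.]
A -0.007 t-y1 30 60 [ -50.   36.   -8.  -55.  -82. -133.]
A 0.008 b-y1 45 -30 [ -43.    7.  -43. -113.  -10. -147.]
A -0.01 b-y1 45 -15 [ -38.    7.  -39.  -86.  -16. -167.]
A -0.001 b-y1 45 0 [ -43.   10.  -35.  -76.  -30. -163.]
A 0.008 b-y1 45 15 [ -45.   15.  -30.  -68.  -42. -158.]
A 0.007 b-B 45 30 [ -46.   19.  -25.  -60.  -52. -153.]
A 0.006 b-B 45 45 [ -44.   23.  -18.  -53.  -62. -148.]
A 0.018 b-y1 45 60 [ -42.   27.  -12.  -47.  -70. -143.]
B -0.014 t-y1 30 -30 [ -74.   25.  -45. -124.  -47. -109.]
B -0.013 t-y1 30 -15 [ -71.   25.  -34. -101.  -47. -127.]
B -0.015 b-y1 30 0 [ -69.   27.  -25.  -85.  -54. -135.]
B -0.017 b-y2 30 45 [ -61.   39.    1.  -57.  -83. -140.]
B -0.014 b-y2 30 60 [ -57.   43.    9.  -51.  -92. -138.]
B 0.005 b-y1 45 -15 [ -50.   15.  -28.  -73.  -25. -172.]
B -0.001 b-y1 45 0 [ -54.   19.  -23.  -66.  -38. -165.]
B -0.01 b-y1 45 15 [ -55.   23.  -17.  -60.  -50. -160.]
B -0.01 b-y2 45 30 [ -55.   27.  -10.  -53.  -61. -154.]
B -0.006 b-y2 45 45 [ -53.   32.   -3.  -48.  -71. -149.]
B -0.001 b-y2 45 60 [ -50.   36.    3.  -42.  -80. -143.]
30 -60 0
30 -30 0
30 0 1
30 30 1
45 -60 0
45 -30 1
45 0 1
45 30 1
60 -60 0
60 -30 0
60 0 1
60 30 0
```

```bash
cat > s4.py <<'E'
from s3 import *
hg=.072;inw=.006;sh=.013
Lp=(.074+.009,.023-inw,.044);Rp=(.074-.009,-.085+inw,.044)
def job4(a):
    name,th,psi=a;az=np.degrees(ca)-psi;R=tool(az,th)
    p=Lp if name=="L" else Rp;gp=uncup((p[0],p[1],.044+hg));best=None
    for q in iks(gp+sh*R.apply([0,0,1]),R,n=14):
        c=clear(q,.066,() if name=="L" else (Lp,))
        if c[0]<.002: continue
        st=None
        for x in(.40,.44,.48):
            for y in(-.14,-.08,-.02,.04):
                if np.hypot(x,y)<.4: continue
                for da in range(-60,61,20):
                    R2=tool(az+da,th);q2,e=ik(np.array([x,y,hg])+sh*R2.apply([0,0,1]),R2,k,s4,q)
                    if e<.5:
                        m=np.abs(q2-q).max();pc=pclear(q2,.07,"")
                        if pc[0]>.01 and(st is None or m<st[0]): st=(m,x,y,da,pc,q2)
        if st and (best is None or c[0]>best[0]): best=(c[0],c[1],th,psi,q,st)
    return name,best
if __name__=="__main__":
    J=[("L",th,ps) for th in(30,40,50) for ps in(-20,-30,-40,-50)]+[("R",th,ps) for th in(25,32,39,46,53) for ps in(-5,0,5,10,15,20)]
    for n,b in Pool().map(job4,J,1):
        if b: print(n,round(b[0],3),*b[1:5],"|",round(b[5][0]),*b[5][1:4],b[5][4][1],b[5][5])
E
time python3 s4.py
```

```text
L 0.004 b-leaf2 30 -20 [ -12.   20.  -28. -108.  -34. -137.] | 25 0.48 0.04 20 f-table [ -32.   24.  -35.  -84.  -58. -126.]
L 0.011 b-leaf2 30 -30 [ -12.   21.  -23.  -95.  -40. -145.] | 23 0.48 0.04 20 f-table [ -29.   26.  -30.  -76.  -63. -129.]
L 0.019 b-leaf2 30 -40 [ -12.   24.  -18.  -85.  -47. -149.] | 21 0.48 0.04 20 f-table [ -26.   28.  -25.  -69.  -68. -131.]
L 0.01 w-top 30 -50 [ -12.   27.  -13.  -78.  -55. -151.] | 19 0.48 0.04 20 f-table [ -23.   30.  -19.  -64.  -73. -132.]
L 0.016 b-leaf2 40 -40 [  -2.   20.  -16.  -69.  -37. -171.] | 26 0.48 0.04 0 f-table [ -21.   15.  -34.  -75.  -46. -145.]
L 0.009 t-top 40 -50 [  -4.   23.  -12.  -65.  -47. -168.] | 23 0.48 0.04 0 f-table [ -20.   18.  -30.  -69.  -53. -145.]
L 0.004 t-top 50 -30 [ 15.  16. -21. -42. -20. 147.] | 21 0.48 -0.02 -20 f-table [  4.   4. -42. -58.  -8. 156.]
R 0.003 b-rw 25 10 [ -25.   26.  -53. -158.  -55.  -95.] | 48 0.48 -0.02 20 f-table [ -53.   34.  -53. -110.  -64.  -94.]
R 0.008 b-rw 25 15 [ -21.   27.  -56. -168.  -58.  -92.] | 52 0.48 -0.02 20 f-table [ -56.   40.  -58. -116.  -68.  -82.]
R 0.002 b-rw 32 10 [ -22.   19.  -47. -154.  -35. -102.] | 37 0.48 0.04 20 f-table [ -40.   22.  -55. -116.  -51. -104.]
R 0.006 b-rw 32 15 [ -20.   20.  -51. -166.  -40.  -95.] | 42 0.48 -0.14 0 b-A [ -60.   24.  -57. -124.  -52.  -99.]
R 0.004 b-rw 39 15 [ -19.   16.  -44. -161.  -22. -102.] | 34 0.48 -0.08 0 b-A [ -44.   12.  -55. -128.  -34. -113.]
real	0m21.852s
user	1m22.581s
sys	0m0.344s
```

```bash
cat > sim.py <<'E'
from plan import *
from scipy.spatial.transform import Slerp
np.set_printoptions(precision=1,suppress=True,linewidth=160)
LR=np.array([95.8,95.8,120.7,126,126,126])/12
def loc(p,R,q0):
    return ik(p,R,k,s4,q0)
def sim(tg,q=None,start=None,show=True,chk=None):
    if q is None:
        o=ctrl.get_obs();q=np.array(o["joint_pos"]);start=cur()
    p,R=start
    for name,P,Q in tg:
        P=np.array(P);a=np.round((R.inv()*Q).as_rotvec(),2);x=np.round(R.inv().apply(P-p)*100,1)
        P=p+R.apply(x/100);Q=R*Ro.from_rotvec(a)
        n=int(np.ceil(max(np.linalg.norm(x)/4.17,np.degrees(np.linalg.norm(a))/7.16,1)));S=Slerp([0,1],Ro.concatenate([R,Q]));mx=0;me=0
        cl=[]
        for i in range(1,n+1):
            q1,e=loc(p+(P-p)*i/n,S(i/n),q);mx=max(mx,(np.abs(q1-q)/LR).max());me=max(me,e);q=q1
            if chk: cl.append(chk(q))
        w=min(cl) if cl else ""
        print(name,[*map(float,a),*map(float,x)],"n",n,"speed %.2f err %.1f"%(mx,me),q,w,"end",P.round(3))
        p,R=P,Q
    return q,(p,R)
F=rz(180)
E
python3 - <<'E'
from sim import *
A=(.447,-.236);S=(.48,.04)
base=[("hovA",(*A,.14),down(0)),("A",(*A,.046),down(0)),("lift",(*A,.17),down(0))]
q,st=sim(base)
for yaw in(0,-60,60,-115):
    print(yaw)
    q1,s1=sim([("mv",(*S,.15),down(yaw)),("dn",(*S,.048),down(yaw)),("up",(*S,.16),down(yaw))],q,st)
    T=tool(65,30)
    for f in(0,180):
        TT=T*rz(f);gp=np.array([*S,.072])+.013*TT.apply([0,0,1])
        b=gp-.10*TT.apply([0,0,1])
        sim([("re%d"%f,b+[0,0,.05],TT),("in",gp,TT)],q1,s1)
E
```

```text
hovA [-0.02, -0.74, -0.01, -10.2, 2.3, 13.2] n 6 speed 0.73 err 0.0 [ -5.3   9.  -27.5   0.3 -53.5  95.3]  end [ 0.4 -0.2  0.1]
A [0.0, 0.0, 0.0, 0.0, -0.1, 9.4] n 3 speed 0.43 err 0.0 [ -5.3  16.1 -33.7   0.4 -40.3  95.1]  end [ 0.4 -0.2  0. ]
lift [0.0, 0.0, 0.0, 0.0, 0.1, -12.4] n 3 speed 0.56 err 0.0 [ -5.3   7.2 -25.2   0.3 -57.6  95.3]  end [ 0.4 -0.2  0.2]
0
mv [0.0, 0.0, 0.0, 3.4, -27.6, 1.9] n 7 speed 0.63 err 0.0 [ 28.4   6.2 -29.4   0.2 -54.6  61.6]  end [0.5 0.  0.1]
dn [0.0, 0.0, 0.0, 0.0, -0.0, 10.2] n 3 speed 0.48 err 0.0 [ 28.3  14.1 -36.3   0.3 -39.8  61.6]  end [0.5 0.  0. ]
up [0.0, 0.0, 0.0, -0.0, 0.0, -11.2] n 3 speed 0.53 err 0.0 [ 28.4   5.6 -28.6   0.2 -56.   61.6]  end [0.5 0.  0.2]
re0 [0.59, 0.93, -1.02, -3.2, 6.8, -0.6] n 13 speed 1.71 err 75.2 [-11.2  -1.  -24.2 -45.1 -60.1 173.6]  end [ 0.4 -0.   0.2]
in [0.0, 0.0, -0.0, -4.3, -0.0, 12.5] n 4 speed 0.44 err 91.1 [  1.9   6.7 -28.4 -48.1 -43.5 173.6]  end [0.5 0.1 0.1]
re180 [1.04, -0.66, 1.79, -3.2, 6.8, -0.6] n 18 speed 0.48 err 0.0 [-34.2  17.3 -21.  -60.7 -78.5  37.9]  end [ 0.4 -0.   0.2]
in [0.0, -0
[... 1946 characters left out ...]
, 0.0, 10.2] n 3 speed 0.48 err 0.0 [ 28.3  14.1 -36.3   0.3 -39.8 -53.6]  end [0.5 0.  0. ]
up [-0.0, -0.0, -0.0, 0.0, 0.0, -11.2] n 3 speed 0.53 err 0.0 [ 28.4   5.6 -28.6   0.2 -56.  -53.5]  end [0.5 0.  0.2]
re0 [-1.58, 0.0, 2.72, 7.5, 0.0, -0.6] n 26 speed 3.18 err 103.6 [ 29.2 -26.8 -58.2 -18.9 -10.9 130.1]  end [ 0.4 -0.   0.2]
in [0.0, -0.0, -0.0, -4.4, -0.0, 12.5] n 4 speed 0.60 err 120.4 [ 35.7  -9.  -56.6 -23.8  -0.2 132.5]  end [0.5 0.1 0.1]
re180 [-0.0, -1.05, -0.0, 7.5, 0.0, -0.6] n 9 speed 1.19 err 0.0 [-34.2  17.2 -21.  -60.7 -78.3  37.6]  end [ 0.4 -0.   0.2]
in [-0.0, -0.0, -0.0, 4.4, 0.0, 12.5] n 4 speed 0.37 err 0.0 [-26.3  27.7 -24.7 -69.6 -67.3  48.6]  end [0.5 0.1 0.1]
```

play_rows(commands=[[[-0.02,-0.74,-0.01,-10.2,2.3,13.2,8],[-0.02,-0.74,-0.01,-10.2,2.3,13.2,8],[-0.02,-0.74,-0.01,-10.2,2.3,13.2,8],[-0.02,-0.74,-0.01,-10.2,2.3,13.2,8],[-0.02,-0.74,-0.01,-10.2,2.3,13.2,8],[-0.02,-0.74,-0.01,-10.2,2.3,13.2,8],[-0.02,-0.74,-0.01,-10.2,2.3,13.2,8],[-0.02,-0.74,-0.01,-10.2,2.3,13.2,8]]])

```text
clock: 10.63
tool_pos: [0.4478, -0.2366, 0.1382]
orientation: [179.7, 0.2, 0.1]
force: [-0.9, -0.1, -0.1]
opening: 0.0799
gripper_force: 0.0
```

Run:
```python
from sim import *
T=ctrl.snapshot("top");S=ctrl.snapshot("scene");save(T,"top5.png")
o=ctrl.get_obs();print(o["joint_pos"])
A=(.447,-.236)
sim([("A",(*A,.046),down(0))])
for n,pt,ps in(("B",(350.5,227),(164,215)),("B2",(350.5,227),(166,217))): print(n,tri(T,pt,S,ps))
print("A top px",proj(T,(.447,-.236,.09)),"B scene",proj(S,(.449,-.387,.09)),proj(S,(.449,-.387,0)),"A scene",proj(S,(.447,-.236,.09)))
cv2.imwrite("pics/v5.png",np.hstack([cv2.resize(cv2.convertScaleAbs(T["color"][150:280,270:400,::-1],alpha=1.6),(400,400)),cv2.resize(S["color"][170:290,110:230,::-1],(400,400),interpolation=cv2.INTER_CUBIC)]))
```

```text
[ -5.4   9.  -27.6   0.3 -53.4  95.3]
A [0.0, 0.0, 0.0, 0.1, -0.1, 9.3] n 3 speed 0.42 err 0.0 [ -5.3  16.1 -33.6   0.4 -40.4  95.1]  end [ 0.4 -0.2  0. ]
B (array([ 0.5, -0.4,  0.1]), np.float64(0.010930867724139691))
B2 (array([ 0.5, -0.4,  0.1]), np.float64(0.003912401722654951))
A top px [298.7 227.5] B scene [168.  215.9] [170.7 237.5] A scene [215. 211.]
```

View pics/v5.png

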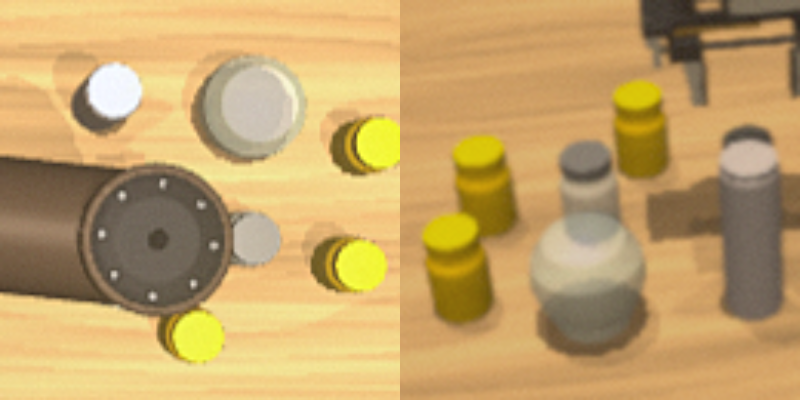

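play_rows(commands=[[[0,0,0,0,0,4,8],[0,0,0,0,0,7,8],[0,0,0,0,0,9.3,8],[0,0,0,0,0,9.3,8],[0,0,0,0,0,9.3,4],[0,0,0,0,0,9.3,4],[0,0,0,0,0,9.3,4],[0,0,0,0,0,9.3,4]]])

```text
clock: 11.4
tool_pos: [0.4472, -0.2377, 0.0483]
orientation: [179.7, -0.1, 0.0]
force: [0.2, -2.8, 1.4]
opening: 0.0586
gripper_force: 1.2
```

play_rows(commands=[[[0,0,0,0,0,0,4],[0,0,0,0,0,-4,4],[0,0,0,0,0,-8,4],[0,0,0,0,0,-12.4,4],[0,0,0,0,0,-12.4,4]]])

```text
clock: 11.82
tool_pos: [0.4503, -0.2381, 0.1785]
orientation: [179.6, -0.5, 0.1]
force: [2.0, 0.2, -1.7]
opening: 0.0545
gripper_force: 30.0
```

play_rows(commands=[[[0,0,0.15,0.5,-4,0,4],[0,0,0.3,1,-8,0,4],[0,0,0.45,1.5,-12,0.5,4],[0,0,0.6,2,-16,1,4],[0,0,0.75,2.5,-20,1.3,4],[0,0,0.9,3,-24,1.6,4],[0,0,1.05,3.4,-27.6,1.9,4],[0,0,1.05,3.4,-27.6,1.9,4]]])

```text
clock: 12.48
tool_pos: [0.4799, 0.0414, 0.1501]
orientation: [179.8, -0.1, -50.5]
force: [0.2, -1.1, -2.4]
opening: 0.0545
gripper_force: 30.0
```

Run:
```python
from sim import *
o=ctrl.get_obs();print(o["joint_pos"],o["opening"],o["gripper_force"],o["force"])
p,R=cur();print(p.round(4),R.as_euler("xyz",degrees=True))
sim([("dn",(.48,.04,.048),down(-60))])
```

```text
[ 28.5   6.2 -29.3   0.2 -54.7  10.9] 0.05451547624519997 29.975084660109133 [ 0.2 -1.1 -2.4]
[0.5 0.  0.2] [179.8  -0.1 -50.5]
dn [0.0, -0.0, 0.17, 0.1, 0.0, 10.2] n 3 speed 0.48 err 0.0 [ 28.4  14.1 -36.2   0.2 -39.9   1.3]  end [0.5 0.  0. ]
```

play_rows(commands=[[[0,0,0,0,0,4,4],[0,0,0,0,0,8,4],[0,0,0,0,0,9.6,4],[0,0,0,0,0,10.2,4],[0,0,0,0,0,10.2,4],[0,0,0,0,0,10.2,4],[0,0,0,0,0,10.2,8],[0,0,0,0,0,10.2,8]]])

```text
clock: 13.15
tool_pos: [0.4807, 0.0388, 0.0488]
orientation: [179.8, -0.1, -50.2]
force: [0.4, 0.6, -0.2]
opening: 0.0634
gripper_force: 0.0
```

play_rows(commands=[[[0,0,0,0,0,0,8],[0,0,0,0,0,0,8],[0,0,0,0,0,-4,8],[0,0,0,0,0,-8,8],[0,0,0,0,0,-12,8],[0,0,0,0,0,-12,8]]])

```text
clock: 13.65
tool_pos: [0.4845, 0.0403, 0.1761]
orientation: [-179.6, -0.4, -50.1]
force: [1.5, -0.0, 0.2]
opening: 0.0801
gripper_force: 0.0
```

Run:
```python
from sim import *
o=ctrl.get_obs();print(o["joint_pos"],o["opening"])
p,R=cur();print(p*1000)
T=tool(65,30)*F;S=(.4795,.041)
gp=np.array([*S,.072])+.013*T.apply([0,0,1]);b=gp-.10*T.apply([0,0,1])
q,s=sim([("re",b+[0,0,.05],T)],chk=lambda q:clear(q,.08))
q,s=sim([("in",gp,T),("lift",gp+[0,0,.06],T)],q,s,chk=lambda q:clear(q,.08))
# place L
L=(.083,.017);TL=tool(np.degrees(ca)+40,30)*F
g0=uncup((*L,.044+.072+.002))+.013*TL.apply([0,0,1]);h=g0+[0,0,.045]
bk=h-uncup((.16,-.02,0))*0-RC.apply([.15,.06,0])
ch=lambda q:clear(q,.06)
q,s=sim([("front",bk,TL),("hov",h,TL),("low",g0,TL)],q,s,chk=ch)
ch=lambda q:clear(q,.07,((.083,.017,.044),))
sim([("out",g0-.06*TL.apply([0,0,1]),TL),("bk",bk,TL)],q,s,chk=ch)
```

```text
[ 28.2   4.7 -27.3   0.4 -57.6  11.4] 0.08011262920512197
[484.5  40.3 176.1]
re [0.58, -0.93, 1.03, 2.8, 7.2, 1.0] n 13 speed 0.65 err 0.0 [-34.2  17.1 -21.1 -60.7 -78.4  37.6] (np.float64(0.026469382085959992), 'b-top') end [ 0.4 -0.   0.2]
in [-0.0, -0.0, -0.0, 4.3, -0.0, 12.5] n 4 speed 0.37 err 0.0 [-26.3  27.5 -24.9 -69.6 -67.3  48.5] (np.float64(0.057624196303539994), 'f-table') end [0.5 0.1 0.1]
lift [-0.0, -0.0, -0.0, -5.2, -0.0, -3.0] n 2 speed 0.48 err 0.0 [-25.2  20.  -23.9 -67.2 -69.8  39.7] (np.float64(0.07288002768692357), 'f-tray') end [0.5 0.1 0.1]
front [0.3, -0.0, 0.17, -3.5, -4.7, -0.0] n 3 speed 0.49 err 0.0 [-24.4  11.5 -28.8 -77.1 -56.3  31. ] (np.float64(0.05301845704070394), 'b-rw') end [0.5 0.  0.2]
hov [-0.0, -0.0, 0.0, -7.7, -5.0, 13.3] n 4 speed 0.51 err 0.0 [ -9.9  18.6 -16.9 -80.4 -46.   22.1] (np.float64(0.018789902154698817), 'b-leaf2') end [0.7 0.1 0.2]
low [-0.0, -0.0, 0.0, 3.9, 0.0, 2.2] n 2 speed 0.40 err 0.0 [-11.9  23.4 -18.  -84.9 -46.8  30.5] (np.float64(0.01897179063486811), 'b-leaf2') end [0.7 0.1 0.1]
out [-0.0, -0.0, 0.0, -0.0, 0.0, -6.0] n 2 speed 0.30 err 0.0 [-15.7  18.6 -20.2 -80.5 -50.   27.5] (np.float64(0.008324836034493705), 'f-jar0') end [0.6 0.1 0.1]
bk [-0.0, -0.0, 0.0, 3.8, 5.0, -9.5] n 3 speed 0.40 err 0.0 [-24.4  11.5 -28.8 -77.1 -56.3  31. ] (np.float64(0.019573942236479458), 'b-rw') end [0.5 0.  0.2]
```

play_rows(commands=[[[0.35,-0.56,0.62,1.7,4.3,0.6,8],[0.35,-0.56,0.62,1.7,4.3,0.6,8],[0.35,-0.56,0.62,1.7,4.3,0.6,8],[0.35,-0.56,0.62,1.7,4.3,0.6,8],[0.35,-0.56,0.62,1.7,4.3,0.6,8],[0.35,-0.56,0.62,1.7,4.3,0.6,8],[0.35,-0.56,0.62,1.7,4.3,0.6,8],[0.35,-0.56,0.62,1.7,4.3,0.6,8]]])

```text
clock: 14.32
tool_pos: [0.4578, -0.0029, 0.1617]
orientation: [-170.2, 36.1, -84.4]
force: [-0.3, -0.8, 0.4]
opening: 0.0801
gripper_force: 0.0
```

Run:
```python
from sim import *
o=ctrl.get_obs();print(o["joint_pos"],cur()[0]*1000)
T=tool(65,30)*F;S=(.4805,.039)
gp=np.array([*S,.072])+.013*T.apply([0,0,1]);b=gp-.10*T.apply([0,0,1])
q,s=sim([("re",b+[0,0,.05],T)])
```

```text
[-10.8   9.6 -18.5 -40.7 -68.   31.2] [457.8  -2.9 161.7]
re [0.23, -0.37, 0.39, 1.8, 0.8, -2.0] n 5 speed 0.63 err 0.0 [-34.1  17.3 -20.8 -60.5 -78.5  37.5]  end [ 0.4 -0.   0.2]
```

play_rows(commands=[[[0.23,-0.37,0.39,1.8,0.8,-2.0,8],[0.23,-0.37,0.39,1.8,0.8,-2.0,8],[0.23,-0.37,0.39,1.8,0.8,-2.0,8],[0.23,-0.37,0.39,1.8,0.8,-2.0,8],[0.23,-0.37,0.39,1.8,0.8,-2.0,8],[0.23,-0.37,0.39,1.8,0.8,-2.0,8],[0.23,-0.37,0.39,1.8,0.8,-2.0,8]]])

```text
clock: 14.9
tool_pos: [0.4489, -0.0286, 0.1659]
orientation: [-179.7, 59.4, -114.1]
force: [-0.5, -0.3, 0.7]
opening: 0.0802
gripper_force: 0.0
```

Run:
```python
from sim import *
print(cur()[0]*1000)
T=ctrl.snapshot("top");S=ctrl.snapshot("scene");save(T,"top6.png");save(S,"scene6.png")
for d in ctrl.find_in(T,"jar_a"):
    x,y,w,h=d["bbox"];print(np.round(d["bbox"]),round(d["conf"],2),atz(T,(x+w/2,y+h/2),.09)*1000)
print(proj(T,(.4805,.039,.09)))
cv2.imwrite("pics/v6.png",np.hstack([cv2.resize(cv2.convertScaleAbs(T["color"][130:270,160:300,::-1],alpha=1.6),(400,400)),cv2.resize(S["color"][130:270,220:360,::-1],(400,400),interpolation=cv2.INTER_CUBIC)]))
T=tool(65,30)*F;S=(.4805,.039)
gp=np.array([*S,.072])+.013*T.apply([0,0,1]);b=gp-.10*T.apply([0,0,1])
q,s=sim([("b",b,T),("in",gp,T)])
```

```text
[448.9 -28.6 165.9]
[372. 228.  23.  17.] 0.9 [ 424.1 -487.    90. ]
[201. 203.  16.  21.] 0.87 [483.5  29.   90. ]
[376. 191.  28.  17.] 0.59 [ 532.7 -507.1   90. ]
[205.9 215. ]
b [0.01, -0.01, 0.01, 4.5, 0.1, 2.5] n 2 speed 0.38 err 0.0 [-34.8  22.9 -22.4 -61.9 -75.4  44.4]  end [ 0.4 -0.   0.1]
in [-0.0, 0.0, 0.0, 0.0, -0.0, 10.0] n 3 speed 0.35 err 0.0 [-26.4  27.7 -24.7 -69.6 -67.4  48.8]  end [0.5 0.1 0.1]
```

View pics/v6.png

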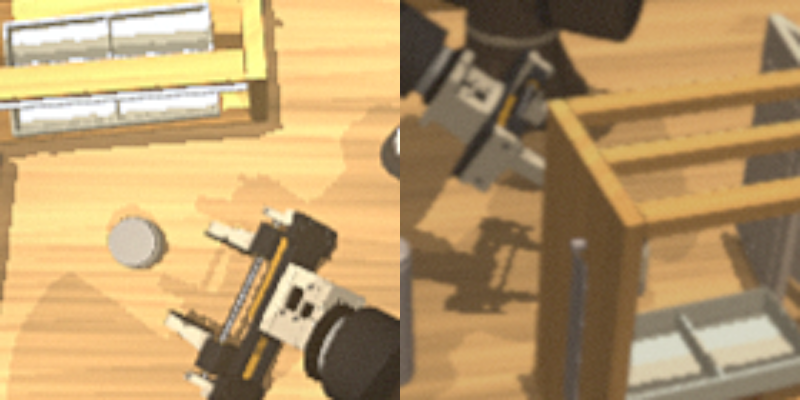

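play_rows(commands=[[[0,0,0,2.3,0.1,1.3,8],[0.01,-0.01,0.01,4.5,0.1,2.5,8],[0.01,-0.01,0.01,4.5,0.1,2.5,8],[0.01,-0.01,0.01,4.5,0.1,2.5,8]]])

```text
clock: 15.38
tool_pos: [0.448, -0.028, 0.1151]
orientation: [179.8, 60.1, -115.2]
force: [-0.6, 0.6, 0.2]
opening: 0.08
gripper_force: 0.0
```

play_rows(commands=[[[0,0,0,0,0,3.5,8],[0,0,0,0,0,7,8],[0,0,0,0,0,9.8,8],[0,0,0,0,0,9.8,8],[0,0,0,0,0,9.8,4],[0,0,0,0,0,9.8,4],[0,0,0,0,0,9.8,4],[0,0,0,0,0,9.8,4]]])

```text
clock: 16.05
tool_pos: [0.4848, 0.0474, 0.0675]
orientation: [-179.7, 60.1, -114.9]
force: [0.4, -1.0, -0.3]
opening: 0.0588
gripper_force: 0.0
```

play_rows(commands=[[[0,0,0,0,0,0,4],[0,0,0,0,0,0,4]]])

```text
clock: 16.22
tool_pos: [0.4847, 0.0476, 0.067]
orientation: [-179.8, 60.1, -115.0]
force: [0.1, -1.0, 3.0]
opening: 0.0501
gripper_force: 27.9
```

```bash
cat > pl.py <<'E'
from sim import *
import sys
o=ctrl.get_obs();print(o["joint_pos"],o["opening"],o["gripper_force"],o["force"]);print(cur()[0]*1000,cur()[1].as_euler("xyz",degrees=True))
E
python3 pl.py
```

```text
[-26.8  27.6 -24.7 -69.6 -67.7  48.7] 0.05011134780373964 27.935154303268064 [ 0.1 -1.   3. ]
[484.7  47.6  67. ] [-179.8   60.1 -115. ]
```

```bash
cat > pl2.py <<'E'
from sim import *
L=(.083,.017);az=np.degrees(ca)+40;TL=tool(az,30)*F
hd=np.array([np.cos(np.radians(az)),np.sin(np.radians(az)),0])
g0=uncup((*L,0))+.0114*hd+[0,0,.113];h=g0+[0,0,.045];bk=h-RC.apply([.15,.06,0])
p,R=cur();ch=lambda q:clear(q,.06)
q,s=sim([("lift",p+[0,0,.06],R),("front",bk,TL),("hov",h,TL),("low",g0,TL)],chk=ch)
print(cup(g0)*1000,g0)
E
python3 pl2.py
```

```text
lift [0.0, 0.0, 0.0, -5.2, -0.0, -3.0] n 2 speed 0.48 err 0.0 [-25.8  20.1 -23.7 -67.2 -70.2  40. ] (np.float64(0.07776494741443227), 'b-rw') end [0.5 0.  0.1]
front [0.29, 0.0, 0.17, -3.7, -4.5, 0.3] n 3 speed 0.48 err 0.0 [-24.5  11.7 -28.6 -76.9 -56.8  30.9] (np.float64(0.05254887328602167), 'b-rw') end [0.5 0.  0.2]
hov [0.01, 0.0, 0.0, -7.6, -5.1, 13.2] n 4 speed 0.51 err 0.0 [-10.1  18.5 -17.1 -80.7 -46.1  22.4] (np.float64(0.019095891514958472), 'b-leaf2') end [0.7 0.1 0.2]
low [-0.0, 0.0, 0.0, 3.9, 0.0, 2.3] n 2 speed 0.40 err 0.0 [-12.   23.4 -18.2 -85.3 -46.8  30.8] (np.float64(0.01893560148868036), 'b-leaf2') end [0.7 0.1 0.1]
[[ 91.7  24.3 113. ]] [0.7 0.1 0.1]
```

play_rows(commands=[[[0,0,0,-2.6,0,-1.5,4],[0,0,0,-5.2,0,-3.0,4],[0,0,0,-5.2,0,-3.0,4]]])

```text
clock: 16.47
tool_pos: [0.4858, 0.047, 0.1305]
orientation: [-179.2, 60.1, -114.5]
force: [1.0, -0.5, -2.5]
opening: 0.0501
gripper_force: 27.4
```

play_rows(commands=[[[0.1,0,0.06,-1.2,-1.5,0.1,4],[0.2,0,0.11,-2.5,-3,0.2,4],[0.29,0,0.17,-3.7,-4.5,0.3,4],[0.29,0,0.17,-3.7,-4.5,0.3,4],[0.29,0,0.17,-3.7,-4.5,0.3,4]]])

```text
clock: 16.88
tool_pos: [0.5332, 0.0481, 0.1576]
orientation: [180.0, 60.1, -134.3]
force: [0.1, -0.1, -2.8]
opening: 0.05
gripper_force: 27.4
```

play_rows(commands=[[[0,0,0,-1.5,-1,2.6,4],[0,0,0,-3,-2,5.2,4],[0,0,0,-4.6,-3.1,7.9,4],[0,0,0,-6.1,-4.1,10.6,4],[0,0,0,-7.6,-5.1,13.2,4],[0,0,0,-7.6,-5.1,13.2,4],[0,0,0,-7.6,-5.1,13.2,4]]])

```text
clock: 17.47
tool_pos: [0.6772, 0.122, 0.1546]
orientation: [179.6, 60.0, -134.5]
force: [-0.3, 0.5, -2.7]
opening: 0.05
gripper_force: 27.7
```

```bash
cat > pl3.py <<'E'
from sim import *
L=(.083,.017);az=np.degrees(ca)+40;TL=tool(az,30)*F
hd=np.array([np.cos(np.radians(az)),np.sin(np.radians(az)),0])
g0=uncup((*L,0))+.0114*hd+[0,0,.113]
o=ctrl.get_obs();print(o["opening"],o["gripper_force"],o["force"],cur()[0]*1000,g0*1000)
sim([("low",g0,TL)])
E
python3 pl3.py
python3 - <<'E'
from h import *
S=ctrl.snapshot("scene");T=ctrl.snapshot("top")
cv2.imwrite("pics/v7.png",np.hstack([cv2.resize(cv2.convertScaleAbs(T["color"][60:240,80:260,::-1],alpha=1.6),(400,400)),cv2.resize(S["color"][130:310,260:440,::-1],(400,400),interpolation=cv2.INTER_CUBIC)]))
E
```

```text
0.050001103249910805 27.652226682112087 [-0.3  0.5 -2.7] [677.2 122.  154.6] [677.6 120.9 113. ]
low [0.01, -0.0, 0.0, 3.6, -0.1, 2.0] n 1 speed 0.76 err 0.0 [-11.8  23.3 -17.9 -84.7 -46.9  30.2]  end [0.7 0.1 0.1]
```

View pics/v7.png

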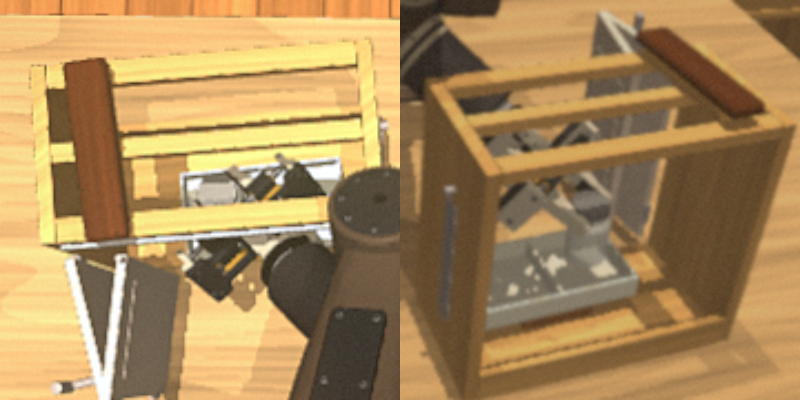

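play_rows(commands=[[[0,0,0,1.0,0,0.6,4],[0,0,0,2,0,1.2,4],[0,0,0,3,0,1.7,4],[0,0,0,3.6,-0.1,2.0,4],[0,0,0,3.6,-0.1,2.0,4],[0,0,0,3.6,-0.1,2.0,4]]])

```text
clock: 18.07
tool_pos: [0.6769, 0.1192, 0.1152]
orientation: [179.6, 60.1, -134.8]
force: [0.4, 0.1, -2.3]
opening: 0.0497
gripper_force: 27.7
```

```bash
python3 pl3.py
```

```text
0.049659581568235835 27.672914355498506 [ 0.4  0.1 -2.3] [676.9 119.2 115.2] [677.6 120.9 113. ]
low [0.01, 0.0, -0.0, 0.1, 0.1, 0.3] n 1 speed 0.09 err 0.0 [-11.9  23.3 -18.1 -85.2 -46.7  30.5]  end [0.7 0.1 0.1]
```

play_rows(commands=[[[0,0,0,0.15,0.1,0.1,4],[0,0,0,0.3,0.1,0.2,4],[0,0,0,0.3,0.1,0.2,4],[0,0,0,0.3,0.1,0.2,4]]])

```text
clock: 18.4
tool_pos: [0.6767, 0.121, 0.1127]
orientation: [179.8, 60.1, -134.6]
force: [-0.2, 0.5, -3.0]
opening: 0.05
gripper_force: 27.7
```

play_rows(commands=[[[0,0,0,0,0,0,6.8],[0,0,0,0,0,0,6.8],[0,0,0,0,0,0,6.8],[0,0,0,0,0,0,6.8],[0,0,0,0,0,0,6.8]]])

```text
clock: 18.82
tool_pos: [0.6768, 0.121, 0.1126]
orientation: [179.8, 60.1, -134.6]
force: [-0.1, 0.1, 0.8]
opening: 0.0675
gripper_force: 0.0
```

Run:
```python
from sim import *
o=ctrl.get_obs();print(o["opening"],o["force"],cur()[0]*1000)
p,R=cur();ch=lambda q:clear(q,.068,((.083,.017,.044),));d=R.apply([0,0,1])
hd=np.array([d[0],d[1],0])/np.hypot(d[0],d[1])
q,s=sim([("out",p-.07*hd+[0,0,.015],R),("bk",p-.07*hd+[0,0,.04]-RC.apply([.13,.03,0]),R)],chk=ch)
# to hover over B vertical
B=(.449,-.387)
sim([("mid",(.45,-.18,.27),tool(0,60)*F),("hovB",(*B,.15),down(-180))],q,s)
sim([("mid",(.45,-.18,.27),tool(20,60)*F),("hovB",(*B,.15),down(-140))],q,s)
```

```text
0.06754406237826267 [-0.1  0.1  0.8] [676.8 121.  112.6]
out [0.0, 0.0, 0.0, 2.2, -0.0, -6.8] n 2 speed 0.40 err 0.0 [-18.3  20.1 -21.2 -81.  -52.1  31. ] (np.float64(0.002684734487344322), 'b-rw') end [0.6 0.1 0.1]
bk [0.0, 0.0, 0.0, 3.7, 6.1, -11.5] n 4 speed 0.37 err 0.0 [-28.9  11.2 -30.7 -75.5 -59.7  33.7] (np.float64(0.017290785548490933), 'b-rw') end [0.5 0.  0.2]
mid [0.57, 0.5, 0.57, -0.9, -10.9, -22.0] n 8 speed 2.04 err 0.0 [  2.5 -16.9 -40.1   2.  -37.1 -93.9]  end [ 0.4 -0.2  0.3]
hovB [0.0, 0.52, -0.0, 5.9, -20.7, 10.4] n 6 speed 0.96 err 0.0 [-21.9  16.4 -15.9  -0.1 -57.8 -68.1]  end [ 0.4 -0.4  0.1]
mid [0.32, 0.52, 0.32, -0.9, -10.9, -22.0] n 6 speed 1.40 err 0.0 [-12.5 -10.3 -26.3 -20.5 -50.1 -47.6]  end [ 0.4 -0.2  0.3]
hovB [-0.09, 0.51, -0.34, 12.1, -19.4, 6.9] n 6 speed 0.62 err 0.0 [-22.   16.3 -16.   -0.3 -57.6 -27.9]  end [ 0.4 -0.4  0.1]
```

play_rows(commands=[[[0,0,0,0.5,0,-2.5,6.8],[0,0,0,1.2,0,-5.0,6.8],[0,0,0,1.2,0,-5.0,6.8]]])

```text
clock: 19.07
tool_pos: [0.6403, 0.0837, 0.1274]
orientation: [179.9, 60.0, -134.5]
force: [-0.6, 0.3, -1.0]
opening: 0.0681
gripper_force: 0.0
```

play_rows(commands=[[[0,0,0,0,2.5,-2.5,8],[0,0,0,0.5,5,-5,8],[0,0,0,0.5,7.5,-8,8],[0,0,0,0.5,9.5,-12,8],[0,0,0,0.5,9.5,-12,8]]])

```text
clock: 19.48
tool_pos: [0.4956, 0.0758, 0.1847]
orientation: [-180.0, 60.1, -134.3]
force: [-0.2, -0.4, -0.8]
opening: 0.0798
gripper_force: 0.0
```

Run:
```python
from sim import *
o=ctrl.get_obs();print(o["joint_pos"],cur()[0]*1000,cup(cur()[0])*1000)
B=(.449,-.387)
for a in(20,30):
  for yw in(-140,-120,-100):
    sim([("mid",(.43,-.2,.25),tool(a,60)*F),("hovB",(*B,.15),down(yw))])
T=ctrl.snapshot("top");S=ctrl.snapshot("scene");save(T,"top8.png")
cv2.imwrite("pics/v8.png",np.hstack([cv2.resize(cv2.convertScaleAbs(T["color"][60:240,80:260,::-1],alpha=1.6),(400,400)),cv2.resize(S["color"][130:310,260:440,::-1],(400,400),interpolation=cv2.INTER_CUBIC)]))
for n in("jar_a","tray"):
  for I in(T,S): print(n,[np.round(d["bbox"]) for d in ctrl.find_in(I,n)])
print(proj(T,uncup((.083,.017,.134))),proj(S,uncup((.083,.017,.134))),proj(S,uncup((.083,.017,.044))))
```

```text
[-22.    4.3 -32.3 -75.8 -55.8  26.2] [495.6  75.8 184.7] [[-93.6  -3.9 184.7]]
mid [0.32, 0.52, 0.32, 6.5, -14.6, -24.3] n 7 speed 1.05 err 0.0 [-17.4  -9.3 -27.3 -23.2 -49.9 -41. ]  end [ 0.4 -0.2  0.2]
hovB [-0.09, 0.52, -0.34, 8.9, -18.2, 6.3] n 6 speed 0.60 err 0.0 [-21.7  16.3 -16.1   0.3 -57.7 -28.6]  end [ 0.4 -0.4  0.2]
mid [0.32, 0.52, 0.32, 6.5, -14.6, -24.3] n 7 speed 1.05 err 0.0 [-17.4  -9.3 -27.3 -23.2 -49.9 -41. ]  end [ 0.4 -0.2  0.2]
hovB [-0.18, 0.5, -0.68, 8.9, -18.2, 6.3] n 7 speed 0.67 err 0.0 [-21.8  16.3 -16.1   0.1 -57.6  -8.4]  end [ 0.4 -0.4  0.2]
mid [0.32, 0.52, 0.32, 6.5, -14.6, -24.3] n 7 speed 1.05 err 0.0 [-17.4  -9.3 -27.3 -23.2 -49.9 -41. ]  end [ 0.4 -0.2  0.2]
hovB [-0.27, 0.47, -1.02, 8.9, -18.2, 6.3] n 10 speed 0.76 err 0.0 [-21.9  16.2 -16.   -0.1 -57.6  11.8]  end [ 0.4 -0.4  0.2]
mid [0.2, 0.52, 0.2, 6.5, -14.6, -24.3] n 7 speed 0.95 err 0.0 [-22.7  -5.7 -22.5 -28.3 -57.  -25.5]  end [ 0.4 -0.2  0.2]
hovB [-0.05, 0.52, -0.18, 11.6, -17.2, 4.8] n 6 speed 0.47 err 0.0 [-22.1  16.4 -15.9  -0.3 -57.7 -27.6]  end [ 0.4 -0.4  0.1]
mid [0.2, 0.52, 0
[... 411 characters left out ...]
.53 err 0.0 [-21.9  16.3 -16.1  -0.1 -57.5  12. ]  end [ 0.4 -0.4  0.1]
jar_a [array([377., 190.,  27.,  18.]), array([340., 218.,  22.,  17.]), array([323., 248.,  16.,  21.]), array([170., 140.,  21.,  15.]), array([371., 228.,  24.,  16.]), array([103., 170.,  57.,  72.]), array([160., 128.,  79.,  51.]), array([105., 230.,   9.,  10.])]
jar_a [array([330., 227.,  22.,  36.]), array([156., 214.,  18.,  23.]), array([176., 194.,  12.,  31.]), array([129., 212.,  18.,  30.]), array([268., 136., 171., 176.])]
tray [array([161., 131.,  75.,  50.]), array([104., 174.,  55.,  67.])]
tray [array([294., 232.,  75.,  50.]), array([336., 134.,  46., 104.])]
[180.1 149. ] [343.1 231.9] [338.9 254.9]
```

View pics/v8.png

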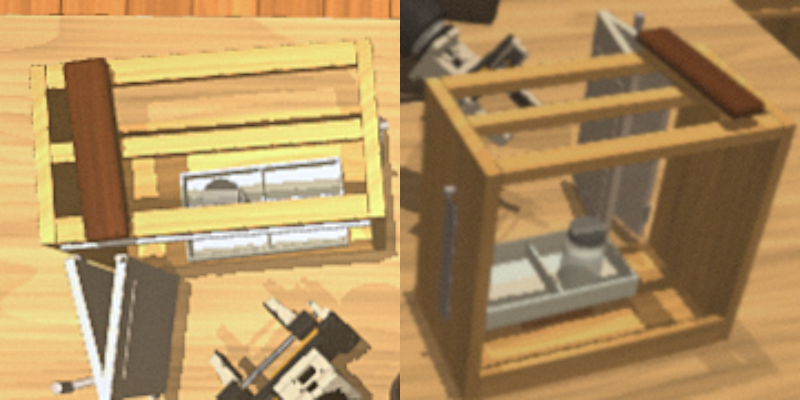

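play_rows(commands=[[[0.2,0.52,0.2,6.5,-14.6,-24.3,8],[0.2,0.52,0.2,6.5,-14.6,-24.3,8],[0.2,0.52,0.2,6.5,-14.6,-24.3,8],[0.2,0.52,0.2,6.5,-14.6,-24.3,8],[0.2,0.52,0.2,6.5,-14.6,-24.3,8],[0.2,0.52,0.2,6.5,-14.6,-24.3,8],[0.2,0.52,0.2,6.5,-14.6,-24.3,8],[0.2,0.52,0.2,6.5,-14.6,-24.3,8]]])

```text
clock: 20.45
tool_pos: [0.4411, -0.1649, 0.2383]
orientation: [179.9, 29.9, -150.2]
force: [2.3, 1.3, -0.3]
opening: 0.0799
gripper_force: 0.0
```

```bash
cat > s5.py <<'E'
from sim import *
o=ctrl.get_obs();print(o["joint_pos"],cur()[0]*1000)
B=(.449,-.387)
print("== to B")
q,s=sim([("hovB",(*B,.14),down(-150)),("B",(*B,.046),down(-150)),("lift",(*B,.18),down(-150))])
from s3 import pclear
for th,psi in((32,15),(32,11),(39,15)):
  az=np.degrees(ca)-psi
  for S in((.48,-.14),(.50,-.08),(.50,-.03)):
   for da in(0,20):
    print("==",th,psi,S,da)
    yaw=-60
    T=tool(az+da,th)*F;sh=.013
    gp=np.array([*S,.072])+sh*T.apply([0,0,1]);b=gp-.10*T.apply([0,0,1])
    q1,s1=sim([("mv",(*S,.16),down(yaw)),("re",b+[0,0,.06],T),("in",gp,T),("lift",gp+[0,0,.06],T)],q,s,chk=lambda q:pclear(q,.08,"AB"))
    R=(.065,-.079);TL=tool(az,th)*F
    g0=uncup((*R,.044+.072+.002))+sh*TL.apply([0,0,1]);h=g0+[0,0,.04];bk=h-RC.apply([.15,-.0,0])
    sim([("front",bk,TL),("hov",h,TL),("low",g0,TL)],q1,s1,chk=lambda q:clear(q,.066,((.083,.017,.044),)))
E
python3 s5.py
```

```text
[-16.3  -6.9 -25.5 -26.9 -53.  -31. ] [ 441.1 -164.9  238.3]
== to B
hovB [0.0, 0.52, -0.0, 13.9, -19.7, 3.3] n 6 speed 0.51 err 0.0 [-22.   16.9 -16.5  -0.2 -56.5 -38. ]  end [ 0.4 -0.4  0.1]
B [0.0, 0.0, -0.0, -0.0, 0.0, 9.4] n 3 speed 0.37 err 0.0 [-22.   23.  -22.1  -0.2 -44.9 -38. ]  end [ 0.4 -0.4  0. ]
lift [0.0, 0.0, -0.0, -0.0, 0.0, -13.4] n 4 speed 0.39 err 0.0 [-22.   14.9 -13.7  -0.2 -61.5 -38. ]  end [ 0.4 -0.4  0.2]
== 32 15 (0.48, -0.14) 0
mv [0.0, 0.0, -1.57, -15.0, 19.9, 2.1] n 13 speed 0.48 err 0.0 [  6.   7. -26.  -0. -56.  24.] (np.float64(0.029464639800567374), 'f-can') end [ 0. -0.  0.]
re [1.13, -0.53, 2.03, -4.7, 5.7, -1.8] n 20 speed 0.91 err 2.3 [-20. -19. -49. -78.  -9.  -7.] (np.float64(0.08396948613149247), 'b-can') end [ 0. -0.  0.]
in [-0.0, 0.0, -0.0, 5.1, 0.0, 13.2] n 4 speed 7.47 err 26.5 [ -61.   25.  -57. -125.  -53.   82.] (np.float64(0.05652972103989274), 'f-table') end [ 0. -0.  0.]
lift [-0.0, 0.0, -0.0, -5.1, 0.0, -3.2] n 2 speed 1.67 err 0.0 [ -48.    4.  -48. -111.  -34.   47.] (np.float64(0.08110521382459013), 'f-can') end [ 0. -0.  0.]
fro
[... 19086 characters left out ...]
(np.float64(0.05659454088882564), 'f-table') end [ 1. -0.  0.]
lift [-0.0, -0.0, -0.0, -4.6, 0.0, -3.8] n 2 speed 1.94 err 0.0 [-13.  -1. -40. -81. -18.   5.] (np.float64(0.08642686770843902), 'f-table') end [ 1. -0.  0.]
front [0.27, -0.0, 0.22, -3.0, 2.6, -0.4] n 3 speed 2.26 err 8.9 [ -11.   -4.  -43. -120.   -0.   30.] (np.float64(0.0818803125741002), 'b-leaf2') end [1. 0. 0.]
hov [0.0, -0.0, -0.0, -9.2, 3.9, 11.2] n 4 speed 0.58 err 2.7 [ -11.    9.  -31. -134.   -1.   45.] (np.float64(0.004062331846995346), 'b-rw') end [1. 0. 0.]
low [0.0, -0.0, -0.0, 3.1, -0.0, 2.5] n 1 speed 1.13 err 7.9 [  -8.   13.  -28. -124.   -0.   33.] (np.float64(-0.0006164774610243531), 'b-rw') end [1. 0. 0.]
```

play_rows(commands=[[[0,0.52,0,13.9,-19.7,3.3,8],[0,0.52,0,13.9,-19.7,3.3,8],[0,0.52,0,13.9,-19.7,3.3,8],[0,0.52,0,13.9,-19.7,3.3,8],[0,0.52,0,13.9,-19.7,3.3,8],[0,0.52,0,13.9,-19.7,3.3,8],[0,0.52,0,13.9,-19.7,3.3,8],[0,0.52,0,13.9,-19.7,3.3,8]]])

```text
clock: 21.12
tool_pos: [0.4468, -0.3895, 0.1348]
orientation: [179.5, 0.1, -150.5]
force: [-0.5, -0.1, -0.5]
opening: 0.0802
gripper_force: 0.0
```

```bash
cat > s6.py <<'E'
from sim import *
B=(.449,-.387);S=(.48,-.14)
q,s=sim([("B",(*B,.046),down(-150))])
q,s=sim([("lift",(*B,.18),down(-150))],q,s)
T=tool(10,32)*F;gp=np.array([*S,.072])+.013*T.apply([0,0,1]);b=gp-.10*T.apply([0,0,1])
for y in(-150,-130,-110,-90): sim([("mv%d"%y,(*S,.16),down(y)),("re",b+[0,0,.06],T)],q,s)
E
python3 s6.py; python3 pl.py
```

```text
B [0.01, 0.0, -0.01, -0.3, 0.0, 8.9] n 3 speed 0.37 err 0.0 [-21.9  22.9 -22.4  -0.  -44.6 -38. ]  end [ 0.4 -0.4  0. ]
lift [-0.0, 0.0, 0.0, -0.0, 0.0, -13.4] n 4 speed 0.39 err 0.0 [-21.9  14.8 -13.9  -0.  -61.2 -38.1]  end [ 0.4 -0.4  0.2]
mv-150 [-0.0, 0.0, 0.0, -15.1, 19.8, 2.0] n 6 speed 0.63 err 0.0 [  6.3   7.3 -26.6   0.1 -56.1 -66.3]  end [ 0.5 -0.1  0.2]
re [0.18, -1.0, 0.32, 7.0, 2.6, -1.9] n 9 speed 2.04 err 0.0 [-53.4  -4.7 -40.2 -74.6 -51.7  22.6]  end [ 0.4 -0.2  0.2]
mv-130 [-0.0, 0.0, -0.35, -15.1, 19.8, 2.0] n 6 speed 0.63 err 0.0 [  6.3   7.3 -26.6   0.1 -56.1 -46.3]  end [ 0.5 -0.1  0.2]
re [0.35, -0.97, 0.64, 5.7, 4.8, -1.9] n 10 speed 1.42 err 0.0 [-53.5  -4.4 -40.1 -74.5 -52.1  22.4]  end [ 0.4 -0.2  0.2]
mv-110 [-0.0, 0.0, -0.7, -15.1, 19.8, 2.0] n 6 speed 0.63 err 0.0 [  6.3   7.3 -26.6   0.1 -56.1 -26.2]  end [ 0.5 -0.1  0.2]
re [0.53, -0.91, 0.96, 3.7, 6.4, -1.9] n 12 speed 1.03 err 0.0 [-53.   -4.8 -40.1 -74.5 -51.3  22. ]  end [ 0.4 -0.2  0.2]
mv-90 [-0.0, 0.0, -1.05, -15.1, 19.8, 2.0] n 9 speed 0.42 err 0.0 [  6.3   7.3 -26.6   0.1 -56.1  -6.2]  end [ 0.5 -0.1  0.2]
re [0.7, -0.84, 1.27, 1.2, 7.3, -1.9] n 14 speed 0.76 err 0.0 [-53.5  -4.4 -40.  -74.6 -52.2  22.6]  end [ 0.4 -0.2  0.2]
[-22.4  17.4 -16.5  -0.4 -56.4 -37.9] 0.0801805714068909 0.0 [-0.5 -0.1 -0.5]
[ 446.8 -389.5  134.8] [ 179.5    0.1 -150.5]
```

play_rows(commands=[[[0,0,0,0,0,4,8],[0,0,0,0,0,7,8],[0,0,0,0,0,9.3,8],[0,0,0,0,0,9.3,8],[0,0,0,0,0,9.3,4],[0,0,0,0,0,9.3,4],[0,0,0,0,0,9.3,4],[0,0,0,0,0,9.3,4]]])

```text
clock: 21.78
tool_pos: [0.45, -0.3899, 0.0484]
orientation: [-179.9, 0.5, -150.4]
force: [1.3, -2.2, 2.4]
opening: 0.0592
gripper_force: 1.7
```

play_rows(commands=[[[0,0,0,0,0,0,4],[0,0,0,0,0,0,4],[0,0,0,0,0,-4,4],[0,0,0,0,0,-8,4],[0,0,0,0,0,-12,4],[0,0,0,0,0,-13.4,4],[0,0,0,0,0,-13.4,4]]])

```text
clock: 22.37
tool_pos: [0.4485, -0.3901, 0.1848]
orientation: [-179.8, 0.5, -150.4]
force: [-0.0, 0.5, -3.7]
opening: 0.0543
gripper_force: 30.0
```

play_rows(commands=[[[0,0,-0.1,-2.2,2.8,0.3,4],[0,0,-0.2,-4.4,5.6,0.6,4],[0,0,-0.3,-6.6,8.4,0.9,4],[0,0,-0.4,-8.8,11.3,1.2,4],[0,0,-0.5,-11,14.1,1.5,4],[0,0,-0.6,-13,17,1.8,4],[0,0,-0.7,-15.1,19.8,2.0,4],[0,0,-0.7,-15.1,19.8,2.0,4]]])

```text
clock: 23.03
tool_pos: [0.4797, -0.1379, 0.1596]
orientation: [179.9, 0.4, -109.8]
force: [-1.4, -0.5, -1.5]
opening: 0.0545
gripper_force: 30.0
```

play_rows(commands=[[[0,0,0,0,0,0,4],[0,0,0,0,0,4,4],[0,0,0,0,0,8,4],[0,0,0,0,0,10,4],[0,0,0,0,0,11.2,4],[0,0,0,0,0,11.2,4],[0,0,0,0,0,11.2,4],[0,0,0,0,0,11.2,4]]])

```text
clock: 23.7
tool_pos: [0.4804, -0.1427, 0.0486]
orientation: [180.0, 0.3, -110.4]
force: [0.5, -0.1, -0.6]
opening: 0.0552
gripper_force: 30.0
```

```bash
python3 pl.py
```

```text
[  5.7  15.5 -33.7  -0.4 -40.7 -25.9] 0.05518878364384717 29.986407556571066 [ 0.5 -0.1 -0.6]
[ 480.4 -142.7   48.6] [ 180.     0.3 -110.4]
```

play_rows(commands=[[[0,0,0,0,0,0,8],[0,0,0,0,0,0,8],[0,0,0,0,0,0,8],[0,0,0,0,0,0,8],[0,0,0,0,0,-4,8],[0,0,0,0,0,-8,8],[0,0,0,0,0,-11.2,8],[0,0,0,0,0,-11.2,8]]])

```text
clock: 24.37
tool_pos: [0.4847, -0.1428, 0.1681]
orientation: [-179.3, 0.5, -110.2]
force: [0.9, 0.8, 0.0]
opening: 0.0801
gripper_force: 0.0
```

play_rows(commands=[[[0.35,-0.6,0.63,2.5,4.2,-1.9,8],[0.35,-0.6,0.63,2.5,4.2,-1.9,8],[0.35,-0.6,0.63,2.5,4.2,-1.9,8],[0.35,-0.6,0.63,2.5,4.2,-1.9,8],[0.35,-0.6,0.63,2.5,4.2,-1.9,8],[0.35,-0.6,0.63,2.5,4.2,-1.9,8],[0.35,-0.6,0.63,2.5,4.2,-1.9,8],[0.35,-0.6,0.63,2.5,4.2,-1.9,8]]])

```text
clock: 25.03
tool_pos: [0.432, -0.1512, 0.1801]
orientation: [-171.0, 38.8, -145.1]
force: [-1.2, -1.3, -0.9]
opening: 0.0797
gripper_force: 0.0
```

```bash
python3 pl.py
python3 - <<'E'
from sim import *
S=(.4805,-.1425);T=tool(10,32)*F;gp=np.array([*S,.072])+.013*T.apply([0,0,1]);b=gp-.10*T.apply([0,0,1])
sim([("re",b+[0,0,.06],T)])
E
```

```text
[-22.   -7.2 -34.1 -42.3 -39.9  -8.7] 0.07971731373351841 0.0 [-1.2 -1.3 -0.9]
[ 432.  -151.2  180.1] [-171.    38.8 -145.1]
re [0.17, -0.3, 0.31, 1.9, 0.8, -1.4] n 4 speed 1.04 err 0.0 [-53.2  -4.4 -39.8 -74.1 -51.7  22.1]  end [ 0.4 -0.2  0.2]
```

play_rows(commands=[[[0.17,-0.3,0.31,1.9,0.8,-1.4,8],[0.17,-0.3,0.31,1.9,0.8,-1.4,8],[0.17,-0.3,0.31,1.9,0.8,-1.4,8],[0.17,-0.3,0.31,1.9,0.8,-1.4,8],[0.17,-0.3,0.31,1.9,0.8,-1.4,8],[0.17,-0.3,0.31,1.9,0.8,-1.4,8],[0.17,-0.3,0.31,1.9,0.8,-1.4,8],[0.17,-0.3,0.31,1.9,0.8,-1.4,8]]])

```text
clock: 25.7
tool_pos: [0.4089, -0.1559, 0.1784]
orientation: [-179.2, 57.4, -168.7]
force: [-0.5, -0.1, 0.7]
opening: 0.0802
gripper_force: 0.0
```

```bash
python3 pl.py
python3 - <<'E'
from sim import *
I=ctrl.snapshot("top")
for d in ctrl.find_in(I,"jar_a"):
    x,y,w,h=d["bbox"];P=atz(I,(x+w/2,y+h/2),.09)
    if abs(P[1]+.14)<.05: print(np.round(d["bbox"]),P*1000)
S=(.4805,-.1425);T=tool(10,32)*F;gp=np.array([*S,.072])+.013*T.apply([0,0,1]);b=gp-.10*T.apply([0,0,1])
sim([("b",b,T),("in",gp,T)])
E
```

```text
[-52.4  -4.5 -39.4 -73.5 -51.4  21.5] 0.08024128028858295 0.0 [-0.5 -0.1  0.7]
[ 408.9 -155.9  178.4] [-179.2   57.4 -168.7]
[260. 206.  18.  22.] [ 477.9 -148.6   90. ]
b [0.01, -0.01, 0.01, 5.1, 0.0, 3.1] n 2 speed 0.97 err 0.0 [-59.6   7.1 -42.8 -81.8 -53.3  41.4]  end [ 0.4 -0.2  0.1]
in [-0.0, -0.0, 0.0, 0.0, 0.1, 10.0] n 3 speed 0.54 err 0.0 [-52.8  20.  -41.3 -96.6 -49.3  56. ]  end [ 0.5 -0.1  0.1]
```

play_rows(commands=[[[0,0,0,1.7,0,1,8],[0.01,-0.01,0.01,3.4,0,2.1,8],[0.01,-0.01,0.01,5.1,0,3.1,8],[0.01,-0.01,0.01,5.1,0,3.1,8],[0.01,-0.01,0.01,5.1,0,3.1,8]]])

```text
clock: 26.22
tool_pos: [0.407, -0.1559, 0.1172]
orientation: [179.8, 57.9, -170.4]
force: [0.3, -0.9, 1.0]
opening: 0.0797
gripper_force: 0.0
```

```bash
python3 pl.py;python3 - <<'E'
from sim import *
S=(.4805,-.1435);T=tool(10,32)*F;gp=np.array([*S,.072])+.013*T.apply([0,0,1])
sim([("in",gp,T)])
E
```

```text
[-59.7   7.3 -42.8 -81.8 -53.3  41.3] 0.0797141033781785 0.0 [ 0.3 -0.9  1. ]
[ 407.  -155.9  117.2] [ 179.8   57.9 -170.4]
in [-0.0, -0.0, -0.0, -0.1, -0.0, 10.0] n 3 speed 0.54 err 0.0 [-52.9  20.1 -41.2 -96.4 -49.2  55.5]  end [ 0.5 -0.1  0.1]
```

play_rows(commands=[[[0,0,0,0,0,3.5,8],[0,0,0,0,0,7,8],[0,0,0,0,0,10,8],[0,0,0,0,0,10,8],[0,0,0,0,0,10,4],[0,0,0,0,0,10,4],[0,0,0,0,0,10,4],[0,0,0,0,0,10,4]]])

```text
clock: 26.88
tool_pos: [0.4906, -0.1428, 0.0666]
orientation: [-179.5, 58.1, -169.9]
force: [-0.8, 0.3, -0.4]
opening: 0.059
gripper_force: 0.0
```

play_rows(commands=[[[0,0,0,0,0,0,4],[0,0,0,0,0,0,4],[0,0,0,0,0,0,4]]])

```text
clock: 27.13
tool_pos: [0.4915, -0.1441, 0.0667]
orientation: [-179.5, 58.2, -170.0]
force: [-1.3, -4.3, 8.3]
opening: 0.0499
gripper_force: 28.3
```

```bash
python3 pl.py
cat > pl4.py <<'E'
from sim import *
import sys
psi=15;az=np.degrees(ca)-psi;TL=tool(az,32)*F;hd=np.array([np.cos(np.radians(az)),np.sin(np.radians(az)),0])
OFF=float(sys.argv[1]);Z=float(sys.argv[2]);R=(.065,-.079)
g0=uncup((*R,0))+OFF*hd+[0,0,Z];h=g0+[0,0,.042];bk=h-RC.apply([.13,0,0])
p,Q=cur();ch=lambda q:clear(q,.06,((.083,.017,.044),))
S={"lift":(p+[0,0,.06],Q),"front":(bk,TL),"hov":(h,TL),"low":(g0,TL)}
print("goal",g0*1000)
sim([(n,*S[n]) for n in sys.argv[3].split(",")],chk=ch)
E
python3 pl4.py 0.0114 0.113 lift,front,hov,low
```

```text
[-53.2  20.  -41.2 -96.6 -49.4  56. ] 0.04994216985870207 28.27555139141623 [-1.3 -4.3  8.3]
[ 491.5 -144.1   66.7] [-179.5   58.2 -170. ]
goal [671.7  13.6 113. ]
lift [0.0, 0.0, 0.0, -5.1, -0.0, -3.2] n 2 speed 0.94 err 0.0 [-47.1   7.9 -38.6 -88.2 -45.1  36.3] (np.float64(0.08850290289800118), 'f-table') end [ 0.5 -0.1  0.1]
front [0.28, 0.0, 0.18, -6.4, 13.5, 4.8] n 4 speed 2.19 err 0.0 [ -27.9    0.2  -54.8 -143.1  -26.6   66.1] (np.float64(0.08029314117644228), 'b-leaf2') end [0.5 0.  0.2]
hov [0.0, 0.0, 0.0, -6.6, 3.3, 10.7] n 4 speed 0.58 err 0.0 [ -19.7   12.7  -47.4 -161.8  -29.    79.3] (np.float64(0.005655636398447442), 'b-rw') end [0.7 0.  0.2]
low [0.0, 0.0, 0.0, 3.6, 0.0, 2.2] n 2 speed 0.50 err 0.0 [ -20.4   19.6  -51.1 -165.3  -39.3   84.3] (np.float64(0.005708106406577354), 'b-rw') end [0.7 0.  0.1]
```

play_rows(commands=[[[0,0,0,-1.7,0,-1.1,4],[0,0,0,-3.4,0,-2.1,4],[0,0,0,-5.1,0,-3.2,4],[0,0,0,-5.1,0,-3.2,4]]])

```text
clock: 27.47
tool_pos: [0.491, -0.1435, 0.1293]
orientation: [-179.2, 58.2, -169.7]
force: [-0.1, 0.9, -2.5]
opening: 0.0497
gripper_force: 28.0
```

play_rows(commands=[[[0.04,0,0.03,-0.9,1.9,0.7,4],[0.08,0,0.05,-1.8,3.9,1.4,4],[0.12,0,0.08,-2.7,5.8,2.1,4],[0.16,0,0.1,-3.7,7.7,2.7,4],[0.2,0,0.13,-4.6,9.6,3.4,4],[0.24,0,0.15,-5.5,11.6,4.1,4],[0.28,0,0.18,-6.4,13.5,4.8,4],[0.28,0,0.18,-6.4,13.5,4.8,4]]])

```text
clock: 28.13
tool_pos: [0.5399, 0.0045, 0.1529]
orientation: [179.8, 57.8, 170.3]
force: [0.2, 0.9, -3.6]
opening: 0.0496
gripper_force: 27.9
```

play_rows(commands=[[[0,0,0,0,0,0,4],[0,0,0,0,0,0,4],[0,0,0,0,0,0,4]]])

```text
clock: 28.38
tool_pos: [0.5408, 0.0028, 0.1533]
orientation: [179.8, 57.9, 170.4]
force: [-0.1, 0.3, -0.7]
opening: 0.0499
gripper_force: 27.9
```

```bash
python3 pl.py; python3 pl4.py 0.0114 0.113 front,hov,low
```

```text
[ -27.8    0.3  -54.8 -142.9  -26.4   65.8] 0.049858395141895336 27.89951854501851 [-0.1  0.3 -0.7]
[540.8   2.8 153.3] [179.8  57.9 170.4]
goal [671.7  13.6 113. ]
front [0.01, -0.0, 0.0, -0.2, -0.1, 0.0] n 1 speed 0.14 err 0.0 [ -27.7    0.1  -55.1 -144.3  -26.4   67.1] (np.float64(0.07956630832854514), 'b-leaf2') end [0.5 0.  0.2]
hov [-0.0, -0.0, 0.0, -6.7, 3.4, 10.7] n 4 speed 0.59 err 0.0 [ -19.4   12.7  -47.7 -163.3  -29.    80.5] (np.float64(0.006182489785570131), 'b-rw') end [0.7 0.  0.2]
low [-0.0, -0.0, 0.0, 3.6, 0.0, 2.2] n 2 speed 0.49 err 0.0 [ -20.    19.5  -51.3 -166.5  -39.1   85. ] (np.float64(0.0061784314455774845), 'b-rw') end [0.7 0.  0.1]
```

play_rows(commands=[[[0,0,0,-1.1,0.6,1.8,4],[0,0,0,-2.2,1.1,3.6,4],[0,0,0,-3.4,1.7,5.4,4],[0,0,0,-4.5,2.3,7.2,4],[0,0,0,-5.6,2.8,9,4],[0,0,0,-6.8,3.3,10.7,4],[0,0,0,-6.8,3.3,10.7,4],[0,0,0,-6.8,3.3,10.7,4]]])

```text
clock: 29.05
tool_pos: [0.6725, 0.0148, 0.1544]
orientation: [179.7, 58.0, 170.4]
force: [-1.1, -0.5, -2.9]
opening: 0.0499
gripper_force: 27.8
```

```bash
python3 pl.py; python3 pl4.py 0.0114 0.113 low
python3 - <<'E'
from h import *
S=ctrl.snapshot("scene");T=ctrl.snapshot("top")
cv2.imwrite("pics/v9.png",np.hstack([cv2.resize(cv2.convertScaleAbs(T["color"][60:240,80:260,::-1],alpha=1.6),(400,400)),cv2.resize(S["color"][130:310,260:440,::-1],(400,400),interpolation=cv2.INTER_CUBIC)]))
E
```

```text
[ -19.6   12.6  -47.  -161.4  -28.4   78.9] 0.04991293296079055 27.77671605697833 [-1.1 -0.5 -2.9]
[672.5  14.8 154.4] [179.7  58.  170.4]
goal [671.7  13.6 113. ]
low [0.01, -0.0, 0.0, 3.5, -0.1, 2.1] n 1 speed 1.01 err 0.0 [ -19.9   19.4  -51.3 -166.5  -39.    84.9] (np.float64(0.0065874219536600585), 'b-rw') end [0.7 0.  0.1]
```

View pics/v9.png

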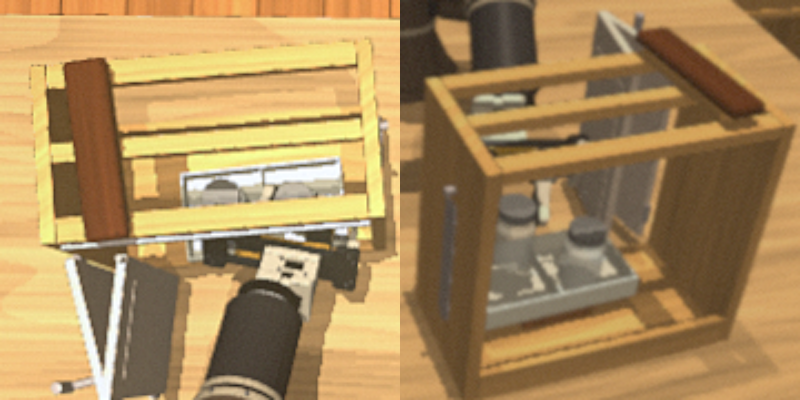

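play_rows(commands=[[[0,0,0,0.9,0,0.5,4],[0,0,0,1.8,0,1.1,4],[0,0,0,2.7,0,1.7,4],[0,0,0,3.3,-0.1,2.0,4],[0,0,0,3.5,-0.1,2.1,4],[0,0,0,3.5,-0.1,2.1,4]]])

```text
clock: 29.65
tool_pos: [0.6701, 0.0141, 0.1133]
orientation: [179.7, 57.9, 170.3]
force: [-0.4, 0.6, -2.7]
opening: 0.0496
gripper_force: 27.8
```

```bash
python3 pl.py; python3 pl4.py 0.0114 0.112 low
```

```text
[ -20.4   19.2  -50.8 -164.8  -38.4   83.7] 0.0496404835394614 27.800215103197843 [-0.4  0.6 -2.7]
[670.1  14.1 113.3] [179.7  57.9 170.3]
goal [671.7  13.6 112. ]
low [0.01, -0.0, 0.0, 0.0, -0.0, 0.2] n 1 speed 0.17 err 0.0 [ -19.9   19.6  -51.3 -166.6  -39.2   85. ] (np.float64(0.00641792530070435), 'b-rw') end [0.7 0.  0.1]
```

play_rows(commands=[[[0,0,0,0,0,0.1,6.6],[0,0,0,0,0,0.1,6.6],[0,0,0,0,0,0.1,6.6],[0,0,0,0,0,0.1,6.6],[0,0,0,0,0,0.1,6.6]]])

```text
clock: 30.07
tool_pos: [0.6721, 0.014, 0.1146]
orientation: [179.7, 58.1, 170.4]
force: [-0.1, -0.0, -0.5]
opening: 0.0657
gripper_force: 0.0
```

```bash
python3 pl.py
python3 - <<'E'
from sim import *
p,R=cur();ch=lambda q:clear(q,.066,((.083,.017,.044),(.065,-.079,.044)));d=R.apply([0,0,1]);hd=np.array([d[0],d[1],0])/np.hypot(d[0],d[1])
sim([("out",p-.06*hd+[0,0,.012],R),("bk",p-.06*hd+[0,0,.05]-RC.apply([.08,0,0]),R)],chk=ch)
E
```

```text
[ -20.3   19.2  -50.7 -164.9  -38.5   83.8] 0.06572878981878945 0.0 [-0.1 -0.  -0.5]
[672.1  14.  114.6] [179.7  58.1 170.4]
out [0.0, 0.0, 0.0, 2.2, -0.0, -5.7] n 2 speed 0.34 err 0.0 [ -22.4   14.1  -56.6 -162.4  -39.4   83. ] (np.float64(0.007236395579484665), 'f-jar1') end [0.6 0.  0.1]
bk [0.0, 0.0, 0.0, 0.8, -2.0, -8.6] n 3 speed 0.91 err 0.0 [ -25.3   -2.8  -54.8 -143.6  -23.2   64.4] (np.float64(0.04774812280257905), 'f-jar1') end [0.5 0.  0.2]
```

play_rows(commands=[[[0,0,0,0.6,0,-1.4,6.6],[0,0,0,1.1,0,-2.8,6.6],[0,0,0,1.7,0,-4.3,6.6],[0,0,0,2.2,0,-5.7,6.6],[0,0,0,2.2,0,-5.7,6.6]]])

```text
clock: 30.48
tool_pos: [0.6092, 0.0252, 0.1253]
orientation: [179.7, 57.9, 170.5]
force: [-0.7, 0.5, -1.0]
opening: 0.066
gripper_force: 0.0
```

play_rows(commands=[[[0,0,0,0.2,-0.4,-2,6.6],[0,0,0,0.4,-1,-4.2,6.6],[0,0,0,0.6,-1.5,-6.4,6.6],[0,0,0,0.8,-2,-8.6,6.6],[0,0,0,0.8,-2,-8.6,6.6],[0,0,0,0.8,-2,-8.6,6.6]]])

```text
clock: 30.98
tool_pos: [0.5333, 0.0164, 0.1668]
orientation: [179.9, 58.3, 170.6]
force: [0.7, 0.5, 0.1]
opening: 0.0662
gripper_force: 0.0
```

```bash
python3 pl.py
cat > fin.py <<'E'
from plan import *
S=ctrl.snapshot("scene");T=ctrl.snapshot("top")
cv2.imwrite("pics/v10.png",np.hstack([cv2.resize(cv2.convertScaleAbs(T["color"][60:240,80:260,::-1],alpha=1.6),(400,400)),cv2.resize(S["color"][130:310,260:440,::-1],(400,400),interpolation=cv2.INTER_CUBIC)]))
for n in("can","globe","brush","tray","jar_a"):
  for I in(T,S): print(n,[np.round(d["bbox"]).tolist() for d in ctrl.find_in(I,n)])
for p in((.065,-.079),(.083,.017)): print(proj(S,uncup((*p,.134))),proj(T,uncup((*p,.134))))
E
python3 fin.py
```

```text
[ -25.3   -3.1  -54.7 -143.6  -23.1   64.3] 0.066185362678048 0.0 [0.7 0.5 0.1]
[533.3  16.4 166.8] [179.9  58.3 170.6]
can [[292.0, 170.0, 22.0, 22.0]]
can [[208.0, 212.0, 14.0, 56.0]]
globe [[334.0, 166.0, 38.0, 35.0]]
globe [[267.0, 136.0, 170.0, 178.0], [148.0, 232.0, 35.0, 43.0], [297.0, 229.0, 18.0, 33.0]]
brush [[108.0, 86.0, 29.0, 84.0], [335.0, 166.0, 38.0, 36.0]]
brush [[370.0, 140.0, 58.0, 49.0]]
tray [[161.0, 130.0, 76.0, 48.0]]
tray [[302.0, 233.0, 66.0, 43.0]]
jar_a [[372.0, 229.0, 23.0, 17.0], [376.0, 190.0, 29.0, 21.0], [173.0, 142.0, 18.0, 12.0]]
jar_a [[128.0, 212.0, 20.0, 30.0], [116.0, 233.0, 24.0, 33.0], [298.0, 229.0, 19.0, 39.0], [333.0, 227.0, 19.0, 35.0], [171.0, 194.0, 18.0, 31.0], [298.0, 235.0, 71.0, 44.0], [368.0, 142.0, 60.0, 44.0]]
[310.32761841 233.67200414] [213.58923155 152.551122  ]
[343.13914341 231.91299996] [180.05433397 149.02072176]
```

View pics/v10.png

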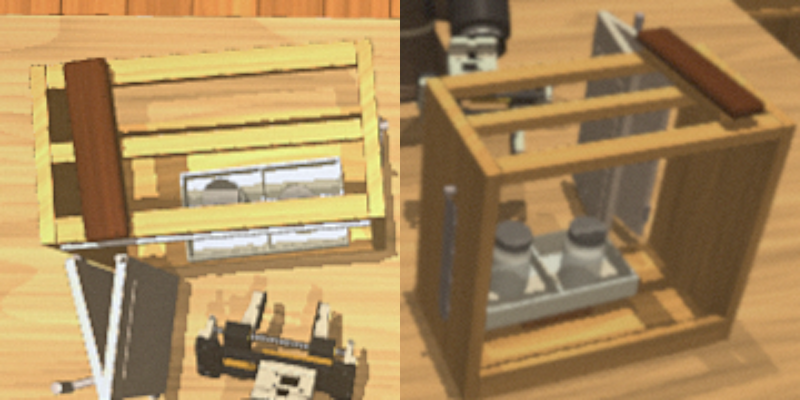

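```bash
python3 -c "
from plant import ctrl
print(ctrl.close_job())"
```

```text
the job is handed in; nothing more can be done
None
```

I handed the job in at about 31 s, with no verdict returned: in the last pictures the door is folded (about 1.36 rad by my estimate), one jar stands upright in each tray bay, and the tray, can, globe and brush look unmoved.

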